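# Pack the nest of twist-lock canisters for the road

## Robot

A 6-joint arm with a two-finger parallel gripper is mounted at the origin on a cart in front of the work surface, level with it; the furniture and walls round the work are solid. World frame = base frame: x ahead of the robot, y to its left, z up, the work surface at z = 0. Lengths are in m, angles in rad, forces in N, time in s.
With the tool pointing down it reaches from about 0.425 to 0.95 m from the base axis. Payload 3.5 kg.
Tool frame: the origin (TCP) lies at the very end of the fingers, on their centre line; the grasp point (between the pads) lies 19 mm behind it; y points along the fingers, z is the direction in which the jaws open and shut, and the axes are right-handed (so a half turn about y gives the same grasp; the last joint's range is limited). The gripper opens to 85 mm and grips with 20 to 120 N. Pads are 22 mm wide; open, the fingers measure 114 mm over their backs; the gripper's body (76 mm by 85 mm) begins 54 mm behind the grasp point. The pads swing forward as they close: fully open they stand 13 mm farther back than shut.
Start: joints at [0.996, 0.286, 1.577, -0, 1.279, -0.15], TCP at [0.278, 0.615, 0.231] pointing down, gripper open.
Joint ranges: [-2.77, 2.77], [-0.9, 2.22], [0.21, 2.48], [-1.53, 4.67], [0.24, 2.81], [-2.84, 2.84]. Speed limits (rad/s): [2.79, 2.79, 3.14, 3.14, 3.14, 3.14].

## Interface

Orientations are given as a unit quaternion [x, y, z, w].
In Python, from plant import ctrl gives the robot as it stands. The module is installed in compiled form; this text tells all that it offers.
- The arm moves only by the tool jog_arm, never from a script. Its argument "deltas" is a list of rows, each a list of 3 entries, a list of its own where there are three numbers: the turn, a rotation vector about the tool's x, y, z in rad, then the shift along the tool's x, y, z in m, then the opening, from 0 (shut) to 1 (fully open). In form: [[[wx, wy, wz], [dx, dy, dz], gripper], ...]. A call has 1 to 10 rows; each row is the pose to reach, as a shift and turn from the pose measured when the call began, along the tool's axes at that moment; what a row does not reach only later rows make up. A row lasts 1/12 s, in which the tool goes at most 41.7 mm and 7.16 degrees, less where a joint would pass 70% of its speed; a pose out of reach is approached as far as the arm can. A call with a gripper value outside its range is refused whole. The fingers move at their own pace and stop on an object; "force" is the grip in N (left out, the last holds). Time passes only in rows, so rows that repeat a pose let the fingers close. It gives the time, the measured TCP pose, the force and the opening at its end, in the units of the state.
- ctrl.get_state(): the state, without advancing time (a new reading comes with each control period).
- ctrl.read_camera(name): name is "side" or "top"; returns a dict with "pixels" (480x640x3 uint8, blue, green, red), "range_z" (480x640 float32, m along the optical axis (not along the pixel's ray), 0 where there is no reading), "fx", "fy", "cx", "cy" (pixels), "T" (4x4, takes a point from camera to world coordinates). Camera axes: x right, y up, looking along -z (the intrinsics and any distortion apply to the point x, -y, -z); pixel columns grow to the right and rows downward; lengths in m; the calibration is good to about 2 mm. A picture is of the moment at which its call begins.
- ctrl.sign_off(): hands the job in, once; it reports no verdict.
The state is a dict: "time": time; "qpos": joint angles; "dq": joint speeds; "joint_efforts": joint torques, N m; "eef_pos": TCP position; "tcp_rot": TCP orientation; "contact_force": force on the tool from outside, world axes, zero at the start; "wrist_torque": the same for the moment, N m; "opening": opening from 0.0 (shut) to 1.0 (fully open).
Only numpy, scipy, OpenCV 4.12 (cv2) and the standard library are available. Lean on these libraries where they do the work, as an engineer would, in place of code of your own. Each camera call takes 0.05 s, during which the arm holds its last target.

## Task

Pack the nest of canisters away: move the bed knob or knobs left in the two open dishes into the wooden tray, stand the small tin upright in the medium dish, put the medium shell over it and twist it clockwise to its stop, then stand that closed canister in the large dish and close the large shell over it in the same way. Finish with the nest standing upright and leave the small screwdriver among them where it lies.

Things in the scene. Friction and masses are not known exactly. Their poses are not given: they have to be found in the camera images.
- medium_dish: Dark steel weighted dish of the medium canister, loose, 0.32 kg: solid foot 93 mm across and 10 mm high (its top is the inner floor), on it a thin neck 70 mm outside, 65 mm inside, rim 28 mm above the underside. Two bright lugs on the neck at +x and -x; a bright rib at the foot's edge below each shows when the shell is on. Origin: centre of the underside, z up.
- medium_lug (a point): Middle of the +x lug of the medium dish, 38 mm from the axis and 22 mm above the underside. Lugs are 12 mm wide, reach 41 mm from the axis and span 19 to 25 mm above the underside; the -x one is alike. Axes as the dish's.
- medium_shell: Dull aluminium shell for the medium dish, loose, 0.13 kg: upside-down can 93 mm across, flat top 50 mm above the lower edge. On top a dark wooden grip bar through the centre along its x: 56 long, 14 wide, 24 mm high (50 to 74 mm above the lower edge). Locked on its dish, the canister is 84 mm tall and can be lifted by the bar. Origin: centre of the lower edge, z up.
- medium_notch (a point): One of two like notches (21 mm wide) in the shell's inner lip (6 mm high, 75 mm bore), at -60 degrees from the shell's +x (anticlockwise positive from above), 39 mm out, at the lower edge; the other is at +120. Dark ribs outside the skirt mark both. They must pass over the lugs to within 2 mm and 4 degrees, else the shell sits 15 mm too high.
- large_dish: Dark steel weighted dish of the large canister, loose, 0.6 kg, same make: foot 132 mm across, 10 mm high (its top is the inner floor); neck 109 mm outside, 104 mm inside, rim 28 mm above the underside; bright lugs at +x and -x with ribs below. The closed medium canister stands in the neck with 5 mm to spare all round. Origin: centre of the underside, z up.
- large_lug (a point): Middle of the +x lug of the large dish, 57.5 mm from the axis, 22 mm above the underside. Lugs are 16 mm wide, reach 60.5 mm from the axis and span 19 to 25 mm above the underside; the -x one is alike. Axes as the dish's.
- large_shell: Dull aluminium shell for the large dish, loose, 0.24 kg: 132 mm across, flat top 90 mm above the lower edge, the same wooden grip bar along its x (90 to 114 mm above the lower edge). It fits as the medium one does. Origin: centre of the lower edge, z up.
- large_notch (a point): One of two like notches (25 mm wide) in the large shell's inner lip (6 mm high, 114 mm bore), at -60 degrees from the shell's +x, 58.5 mm out, at the lower edge; the other is at +120; marked by dark ribs outside. Same 2 mm and 4 degree tolerance.
- medium_bar (a point): Middle of the medium shell's grip bar, 62 mm above the lower edge. Twist fit of both shells: set down with the bar's line 60 degrees anticlockwise of the line of the dish's lugs (half a turn is the same), lower edge 10 mm above the dish's underside; then turn 60 degrees clockwise to a hard stop, bar in line with the lugs. Locked, a shell has 3 mm of play up and 2 mm sideways.
- large_bar (a point): Middle of the large shell's grip bar, 102 mm above the lower edge. Both shells turn with little resistance; the loose dish stays put by its weight as long as the shell is not pressed down, else it turns along.
- bolt_tin: The smallest shell of the nest: plain grey open round tin, 60 mm across, 45 mm tall, thin wall, 0.06 kg. It stands inside the medium dish's neck with 2.5 mm to spare all round. Origin: centre of the underside, z up.
- knob_a: Brown wooden bed knob, a ball on a small flat foot, 54 mm across, 57 mm tall, widest about 33 mm above the foot. If present, it was left standing in the large dish. Origin: centre of the underside, z up.
- knob_b: Dark brown wooden bed knob, a ball on a small flat foot, 50 mm across, 53 mm tall, widest about 31 mm above the foot. If present, it was left standing in the medium dish. Origin: centre of the underside, z up.
- odds_tray: Shallow open wooden tray, fixed: 125 mm along its x, 190 mm along its y, walls 6 mm thick and 28 mm high, inner floor 6 mm above the table. Origin: centre of the underside, z up.
- screwdriver_clear: Small screwdriver with a pale yellow handle among the canister parts, 170 mm long, 28 mm thick; to be left alone. Origin: centre of the underside.

How it is judged:
On the way, in this order (a step that is already met when the one before it is completed fails the run):
1. the small tin stands in the medium dish and the medium shell is closed over it and turned to its stop (horizontal distance between medium_shell and medium_dish below 0.006 m and z of medium_shell in the frame of medium_dish between 0.005 and 0.015 m and angle between the x axis of medium_shell and the x axis of medium_dish, either way round below 0.17 rad and horizontal distance between bolt_tin and medium_dish below 0.008 m and z of bolt_tin in the frame of medium_dish between 0.006 and 0.014 m and angle between bolt_tin's own z axis and vertical below 0.15 rad), for 0.2 s.
2. the closed medium canister stands in the large dish (all of step 1 and horizontal distance between medium_dish and large_dish below 0.008 m and z of medium_dish in the frame of large_dish between 0.006 and 0.014 m and angle between medium_dish's own z axis and vertical below 0.1 rad), for 0.2 s.
At the end, for the whole second after the job is handed in: Tin in medium dish, medium in large dish, each centred within 8 mm, upright; both shells home on their dishes (6 mm centred, 5 mm in height) and turned to within 10 degrees of the stop; the large dish level on the table; all knobs present at rest in the tray; nothing moving (all of step 2 and horizontal distance between large_shell and large_dish below 0.006 m and z of large_shell in the frame of large_dish between 0.005 and 0.015 m and angle between the x axis of large_shell and the x axis of large_dish, either way round below 0.17 rad and angle between large_dish's own z axis and vertical below 0.06 rad and height (world z) of large_dish between -0.01 and 0.012 m and linear speed of each of large_shell, medium_shell below 0.02 m/s and x of knob_a in the frame of odds_tray between -0.062 and 0.062 m and y of knob_a in the frame of odds_tray between -0.095 and 0.095 m and height (world z) of each of knob_a, knob_b below 0.045 m and linear speed of each of knob_a, knob_b below 0.05 m/s and x of knob_b in the frame of odds_tray between -0.062 and 0.062 m and y of knob_b in the frame of odds_tray between -0.095 and 0.095 m); the robot touches nothing.
It fails at once if the small screwdriver is shifted by more than 4 cm (distance of screwdriver_clear from where it was at the start of the episode above 0.04 m).
It fails at once if a part falls off the table (height (world z) of any of bolt_tin, medium_dish, medium_shell, large_dish, large_shell, knob_a, knob_b below -0.1 m).
Of knob_a, knob_b only 1 to 2 are there at a start; the rules pass over those that are not, and their reading is None.
At some moment in a run one of bolt_tin, medium_shell, large_shell may be knocked a few centimetres aside while the robot is not near it.
It also fails if it takes over 200 s, if anything falls off the work surface, if the arm or the gripper's body presses on something with over 40 N, if the wrist force passes 120 N, or if a joint passes its speed limit or range.

## Working session

There is one attempt and no reset: what is moved stays moved. The work goes in short steps, Python scripts to look and compute and a tool call to move; the robot and the scene stay as the last step left them, time stands still between calls to the robot, and variables do not carry over. Pictures are saved under pics/ and viewed, and the job is handed in when it is done.

Besides the shell and the picture viewer there is one more tool, called after "Request:" in YAML: its name, and indented under it one key for each argument. jog_arm: Moves the arm, as the interface text tells. Its arguments: {"type":"object","properties":{"deltas":{"type":"array","items":{"type":"array"}},"force":{"type":"number"}},"required":["deltas"]}

```bash
ls; mkdir -p pics; cat > h.py <<'E'
import numpy as np, cv2
from plant import ctrl
from scipy.spatial.transform import Rotation as R
def cam(n,f=None):
    d=ctrl.read_camera(n)
    if f: cv2.imwrite('pics/'+f,d['pixels'])
    return d
def pts(d):
    # world xyz per pixel from depth
    h,w=d['range_z'].shape
    u,v=np.meshgrid(np.arange(w),np.arange(h))
    z=d['range_z']
    P=np.stack([(u-d['cx'])/d['fx']*z,-(v-d['cy'])/d['fy']*z,-z,np.ones_like(z)],-1)
    return (P@np.array(d['T']).T)[...,:3]
def st():
    s=ctrl.get_state()
    print('t',round(s['time'],2),'tcp',np.round(s['eef_pos'],4),'q',np.round(s['qpos'],3),'F',np.round(s['contact_force'],1),'op',round(s['opening'],3))
    M=R.from_quat(s['tcp_rot']).as_matrix(); print(np.round(M,3)); return s,M
E
python3 - <<'E'
from h import *
st()
for n in ('side','top'):
    d=cam(n,n+'0.png'); print(n,d['fx'],d['fy'],d['cx'],d['cy'],[k for k in d]); print(np.round(d['T'],3))
E
```

```text
pics
t 0.0 tcp [0.2778 0.6145 0.2299] q [ 0.996  0.287  1.578 -0.     1.279 -0.15 ] F [-0.5 -0.6  0.2] op 1.005
[[ 0.911 -0.001  0.412]
 [-0.412 -0.002  0.911]
 [-0.    -1.    -0.002]]
side 498.03106724849016 498.03106724849016 320.746217655017 234.1716338573349 ['pixels', 'range_z', 'fx', 'fy', 'cx', 'cy', 'T']
[[ 0.986  0.058 -0.153  0.338]
 [-0.163  0.416 -0.895 -1.035]
 [ 0.011  0.907  0.42   0.567]
 [ 0.     0.     0.     1.   ]]
top 615.5533970208763 615.5533970208763 313.5586654000302 244.04617606629284 ['pixels', 'range_z', 'fx', 'fy', 'cx', 'cy', 'T']
[[-0.075  0.973 -0.216  0.275]
 [-0.997 -0.075  0.01  -0.041]
 [-0.006  0.216  0.976  1.255]
 [ 0.     0.     0.     1.   ]]
```

View pics/side0.png

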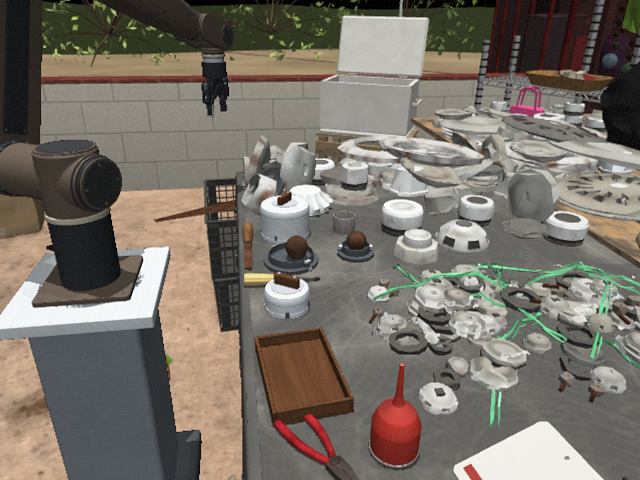

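View pics/top0.png

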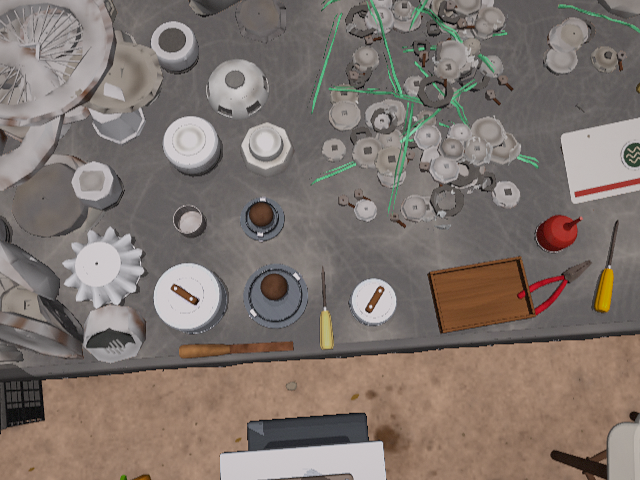

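The top view shows the large shell at (190,298), large dish with a knob at (275,293), medium dish with a knob at (262,217), tin at (188,220), medium shell at (374,301), tray at (483,294) and screwdriver at (326,310). The side view confirms both knobs are there. Next I measure them.

```bash
python3 - <<'E'
from h import *
d=cam('top'); P=pts(d)
for n,(u,v) in dict(lshell=(215,315),ltop=(165,285),ldish=(297,300),knob_a=(273,287),knob_b=(260,213),md=(275,228),tin=(188,222),msh=(362,312),tray=(480,300),sd=(326,335),table=(240,160),table2=(390,250)).items():
    print(n,np.round(P[v,u],3))
c=d['pixels'][170:360,140:410]; cv2.imwrite('pics/crop1.png',cv2.resize(c,None,fx=2.95,fy=2.95,interpolation=cv2.INTER_CUBIC))
E
```

```text
lshell [0.412 0.146 0.075]
ltop [0.475 0.237 0.089]
ldish [ 0.438 -0.012  0.009]
knob_a [0.459 0.032 0.066]
knob_b [0.61  0.049 0.068]
md [0.591 0.024 0.013]
tin [0.62  0.206 0.002]
msh [ 0.399 -0.138  0.052]
tray [ 0.41  -0.382  0.008]
sd [ 0.362 -0.064  0.03 ]
table [0.749 0.09  0.004]
table2 [ 0.528 -0.212  0.   ]
```

View pics/crop1.png

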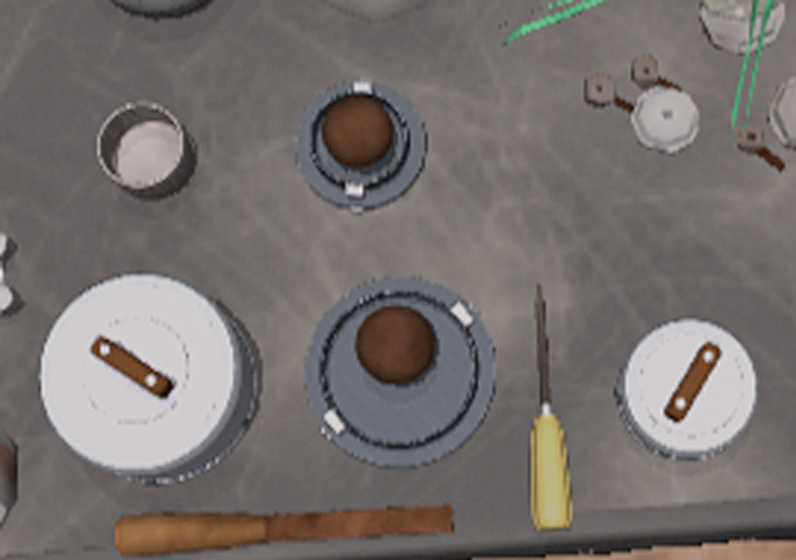

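```bash
cat >> h.py <<'E'
def ray(d,uv,z):
    """cast pixels onto plane height z -> world xy"""
    uv=np.atleast_2d(np.asarray(uv,float))
    T=np.array(d['T']); D=np.c_[(uv[:,0]-d['cx'])/d['fx'],-(uv[:,1]-d['cy'])/d['fy'],-np.ones(len(uv))]@T[:3,:3].T
    t=(z-T[2,3])/D[:,2]
    return T[:2,3]+D[:,:2]*t[:,None]
def circ(xy):
    xy=np.asarray(xy);w=np.ones(len(xy),bool)
    for _ in range(6):
        A=np.c_[2*xy[w],np.ones(w.sum())];s=np.linalg.lstsq(A,(xy[w]**2).sum(1),rcond=None)[0]
        r=np.sqrt(s[2]+s[0]**2+s[1]**2); e=np.abs(np.hypot(*(xy-s[:2]).T)-r); w=e<max(0.0015,2*np.median(e))
    return s[:2],r,np.median(e)
def box(d,b):
    m=np.zeros(d['range_z'].shape,bool); u0,v0,u1,v1=b; m[v0:v1,u0:u1]=1; return m
def big(m):
    n,l,s,c=cv2.connectedComponentsWithStats(m.astype(np.uint8)); 
    i=1+np.argmax(s[1:,4]); return l==i
def outline(m):
    c=max(cv2.findContours(m.astype(np.uint8),cv2.RETR_EXTERNAL,cv2.CHAIN_APPROX_NONE)[0],key=cv2.contourArea)
    return c[:,0,:]
def barline(d,b,z):
    """brown bar within box: centre and direction at height z"""
    p=d['pixels'].astype(int); B,G,Rr=p[...,0],p[...,1],p[...,2]
    m=big(box(d,b)&(Rr-B>35)); v,u=np.nonzero(m); xy=ray(d,np.c_[u,v],z); c=xy.mean(0)
    w,V=np.linalg.eigh(np.cov((xy-c).T)); a=np.degrees(np.arctan2(V[1,1],V[0,1]))%180
    rc=cv2.minAreaRect((xy*1000).astype(np.float32))
    return np.array(rc[0])/1000,a,np.round(rc[1],1),m.sum()
def shelltop(d,b,z):
    p=d['pixels'].astype(int); P=pts(d)
    m=big(box(d,b)&(p.min(-1)>150)); m=cv2.morphologyEx(m.astype(np.uint8),cv2.MORPH_OPEN,np.ones((3,3)))
    return circ(ray(d,outline(m),z))
E
python3 - <<'E'
from h import *
d=cam('top'); P=pts(d); p=d['pixels'].astype(int); B,G,Rr=p[...,0],p[...,1],p[...,2]
print('LS',shelltop(d,(145,255,235,340),.09),barline(d,(145,255,235,340),.114))
print('MS',shelltop(d,(345,272,402,330),.05),barline(d,(345,272,402,330),.074))
# dishes: bluish dark; 
for n,b in (('MD',(235,190,290,245)),('LD',(238,258,312,333))):
    m=box(d,b)
    fm=m&(B-Rr>8); fm=big(cv2.morphologyEx(fm.astype(np.uint8),cv2.MORPH_CLOSE,np.ones((5,5)))>0)
    print(n,circ(ray(d,outline(fm),.010)),fm.sum())
    br=m&(p.min(-1)>170); nn,l,s,c=cv2.connectedComponentsWithStats(br.astype(np.uint8))
    for i in range(1,nn): print('  bright',s[i],np.round(c[i],1),ray(d,c[i],.025),P[int(c[i][1]),int(c[i][0]),2])
    k=big(m&(Rr-B>15)); o=outline(k); zc=.036 if n=='MD' else .038
    uv,rr=cv2.minEnclosingCircle(o); print('  knob',circ(ray(d,o,zc+.005)),uv,rr)
# tin rim: depth
m=box(d,(168,198,210,242)); q=P[m]; s=q[(q[:,2]>.035)&(q[:,2]<.055)]; print('tin',len(s),circ(s[:,:2]),s.mean(0), np.ptp(s,0))
# tray
m=box(d,(415,245,550,340))&(Rr-B>30); o=outline(big(m)); rc=cv2.minAreaRect((ray(d,o,.028)*1000).astype(np.float32)); print('tray',rc)
y=box(d,(300,255,345,360)); m=big(y&(Rr-B>40)); v,u=np.nonzero(m); xy=ray(d,np.c_[u,v],.02); print('sd',xy.min(0),xy.max(0),xy.mean(0)); print('sd tip',ray(d,(323,266),.014))
E
```

```text
LS (array([0.452169 , 0.1966366]), np.float64(0.06226500038941152), np.float64(0.0004730407385072216)) (array([0.45215265, 0.196291  ]), np.float64(52.98296795902919), array([54.1, 11.7]), np.int64(164))
MS (array([ 0.42053205, -0.16254601]), np.float64(0.04286420428712742), np.float64(0.0004241758532192996)) (array([ 0.42038132, -0.16248061]), np.float64(144.8677347167461), array([12.1, 54.2]), np.int64(152))
MD (array([0.61411465, 0.04998002]), np.float64(0.04494422961140113), np.float64(0.0008677257049295069)) 876
  bright [260 198   5   3  15] [262. 199.] [[0.65176866 0.04605458]] 0.02383117929532652
  bright [258 233   5   3  15] [260. 234.] [[0.57729663 0.05441621]] 0.026300874888205428
  knob (array([0.61558821, 0.0493563 ]), np.float64(0.023726825162198612), np.float64(0.0004764388189534806)) (260.8103332519531, 213.8103485107422) 11.94839859008789
LD (array([0.45025974, 0.03168074]), np.float64(0.06435620114916837), np.float64(0.00046990745554223445)) 2590
  bright [293 273   7   7  26] [296.2 276.1] [[ 0.48428125 -0.01373243]] 0.024843108047018392
  bright [250 309   6   8  26] [252.7 312.4] [[0.4175109 0.0781182]] 0.029612181317811848
  bright [249 315   1   2   2] [249.  315.5] [[0.41192922 0.08572619]] 0.011024413112098008
  knob (array([0.4642629 , 0.03213466]), np.float64(0.025185418413824222), np.float64(0.00042805922000330003)) (273.43414306640625, 286.2095947265625) 13.127480506896973
tin 168 (array([0.61428331, 0.19865708]), np.float64(0.02896289175756343), np.float64(0.0005928871515431932)) [0.61393283 0.19851591 0.04260965] [0.0599562  0.06038052 0.01422695]
tray ((422.3675537109375, -404.6301574707031), (125.45228576660156, 234.9713134765625), 5.443142890930176)
sd [ 0.33538772 -0.07782681] [ 0.41180255 -0.05116549] [ 0.37098508 -0.06493909]
sd tip [[ 0.50282966 -0.06969866]]
```

```bash
cat >> h.py <<'E'
def go(x,y,z,az=None):
    """print rows' numbers for target TCP pose, tool straight down, jaw azimuth az deg (mod 180, nearest)"""
    s,M=st()
    if az is None: az=np.degrees(np.arctan2(M[1,2],M[0,2]))
    cur=np.degrees(np.arctan2(M[1,2],M[0,2])); 
    az=cur+((az-cur+90)%180-90)
    a=np.radians(az); zt=np.array([np.cos(a),np.sin(a),0]); yt=np.array([0,0,-1.]); xt=np.cross(yt,zt)
    Mt=np.c_[xt,yt,zt]
    print('cur az %.1f -> %.1f'%(cur,az),'TURN',np.round(R.from_matrix(M.T@Mt).as_rotvec(),4),'SHIFT',np.round(M.T@(np.array([x,y,z])-s['eef_pos']),4))
E
python3 - <<'E'
from h import *
d=cam('top')
c=d['pixels'][240:345,410:560]; cv2.imwrite('pics/crop2.png',cv2.resize(c,None,fx=5,fy=5,interpolation=cv2.INTER_CUBIC))
xy=ray(d,[(429,272),(521,258),(535,317),(440,332)],.028); print(xy,xy.mean(0),np.linalg.norm(xy-np.roll(xy,1,0),axis=1))
go(.6155,.0495,.15,90)
E
```

```text
[[ 0.47170223 -0.28177881]
 [ 0.48614507 -0.47084665]
 [ 0.36567086 -0.4808832 ]
 [ 0.35050241 -0.28955184]] [ 0.41850514 -0.38076513] [0.12144883 0.18961868 0.12089155 0.19193168]
t 0.25 tcp [0.278  0.6148 0.2306] q [ 0.996  0.287  1.577  0.     1.279 -0.15 ] F [-1.1 -0.3 -0. ] op 0.999
[[ 0.911 -0.001  0.412]
 [-0.412 -0.001  0.911]
 [-0.    -1.    -0.001]]
cur az 65.7 -> 90.0 TURN [ 1.100e-03 -4.248e-01 -4.000e-04] SHIFT [ 0.5405  0.081  -0.3758]
```

View pics/crop2.png

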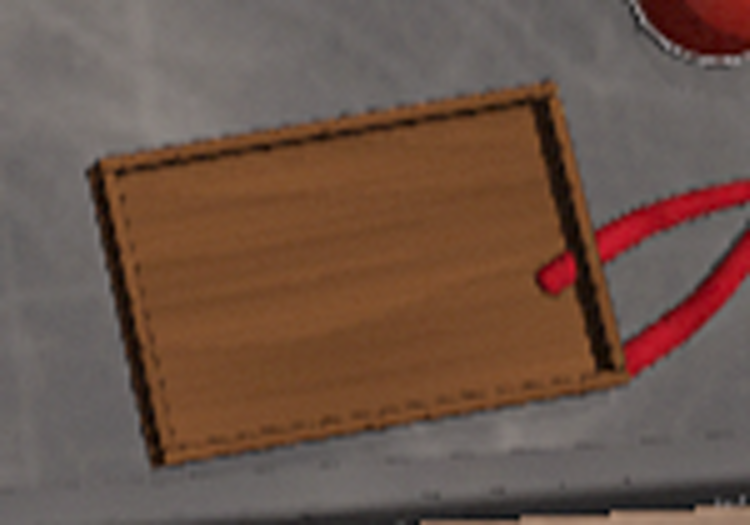

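The tray crop shows its corners and a plier handle overhanging the far end (about (540,275) in the crop), so I will place near the other end. Tray centre is about (0.419, -0.381), with sizes matching within 4 mm. Moving to knob b.

Request:
jog_arm:
  deltas:
    - [[0,-0.425,0],[0.54,0,-0.376],1]
    - [[0,-0.425,0],[0.54,0,-0.376],1]
    - [[0,-0.425,0],[0.54,0,-0.376],1]
    - [[0,-0.425,0],[0.54,0,-0.376],1]
    - [[0,-0.425,0],[0.54,0,-0.376],1]
    - [[0,-0.425,0],[0.54,0,-0.376],1]
    - [[0,-0.425,0],[0.54,0,-0.376],1]
    - [[0,-0.425,0],[0.54,0,-0.376],1]
    - [[0,-0.425,0],[0.54,0,-0.376],1]
    - [[0,-0.425,0],[0.54,0,-0.376],1]
  force: 40

```text
time: 1.08
eef_pos: [0.491, 0.257, 0.2313]
tcp_rot: [0.707, 0.0, -0.0, -0.707]
contact_force: [0.8, 0.7, -0.9]
opening: 1.0
```

Request:
jog_arm:
  deltas:
    - [[0,0,0],[0,0,0],1]
    - [[0,0,0],[0,0,0],1]

```text
time: 1.25
eef_pos: [0.492, 0.255, 0.2313]
tcp_rot: [0.707, -0.002, 0.001, -0.707]
contact_force: [0.3, -0.2, -0.8]
opening: 0.997
```

```bash
python3 -c "
from h import *
go(.6155,.0495,.10,90)"
```

```text
t 1.25 tcp [0.492  0.255  0.2313] q [ 2.950e-01  2.100e-02  1.876e+00 -1.000e-03  1.246e+00 -1.271e+00] F [ 0.3 -0.2 -0.8] op 0.997
[[ 1.    -0.     0.004]
 [-0.004 -0.001  1.   ]
 [-0.    -1.    -0.001]]
cur az 89.8 -> 90.0 TURN [ 0.0007 -0.0042 -0.0004] SHIFT [ 0.1244  0.1313 -0.2049]
```

Request:
jog_arm:
  deltas:
    - [[0,-0.004,0],[0.124,0.08,-0.205],1]
    - [[0,-0.004,0],[0.124,0.08,-0.205],1]
    - [[0,-0.004,0],[0.124,0.08,-0.205],1]
    - [[0,-0.004,0],[0.124,0.08,-0.205],1]
    - [[0,-0.004,0],[0.124,0.08,-0.205],1]
    - [[0,-0.004,0],[0.124,0.08,-0.205],1]
    - [[0,-0.004,0],[0.124,0.08,-0.205],1]
    - [[0,-0.004,0],[0.124,0.08,-0.205],1]
    - [[0,-0.004,0],[0.124,0.08,-0.205],1]

```text
time: 2.0
eef_pos: [0.6147, 0.0509, 0.1511]
tcp_rot: [-0.707, 0.0, 0.001, 0.707]
contact_force: [1.0, -0.2, 0.3]
opening: 0.998
```

```bash
python3 -c "
from h import *
cam('side','s1.png');d=cam('top');cv2.imwrite('pics/t1.png',cv2.resize(d['pixels'][140:360,140:420],None,fx=2.8,fy=2.7))
d=ctrl.read_camera('side');cv2.imwrite('pics/s1.png',cv2.resize(d['pixels'][120:330,220:440],None,fx=3,fy=2.8))
go(.6155,.0495,.028,90)"
```

```text
t 2.15 tcp [0.6148 0.0515 0.1523] q [-0.081  0.235  1.79  -0.     1.116 -1.654] F [0.4 0.4 0.6] op 1.002
[[ 1.     0.001 -0.002]
 [ 0.002 -0.     1.   ]
 [ 0.001 -1.    -0.   ]]
cur az 90.1 -> 90.0 TURN [0.0004 0.0024 0.0008] SHIFT [ 0.0006  0.1243 -0.002 ]
```

View pics/s1.png

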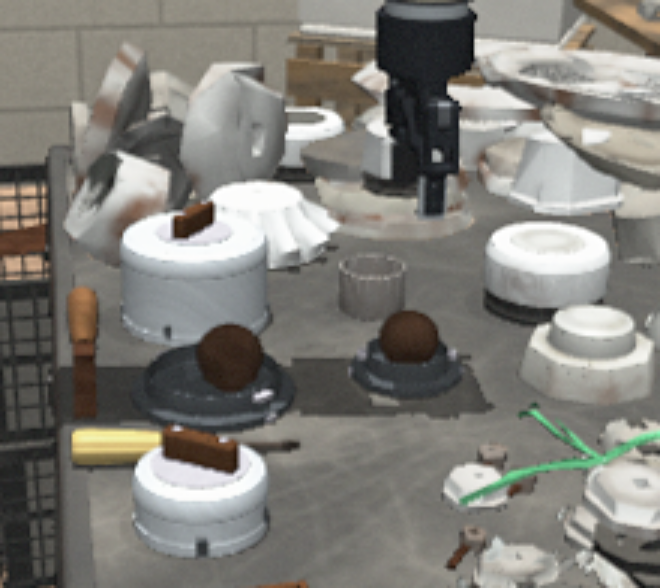

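View pics/t1.png

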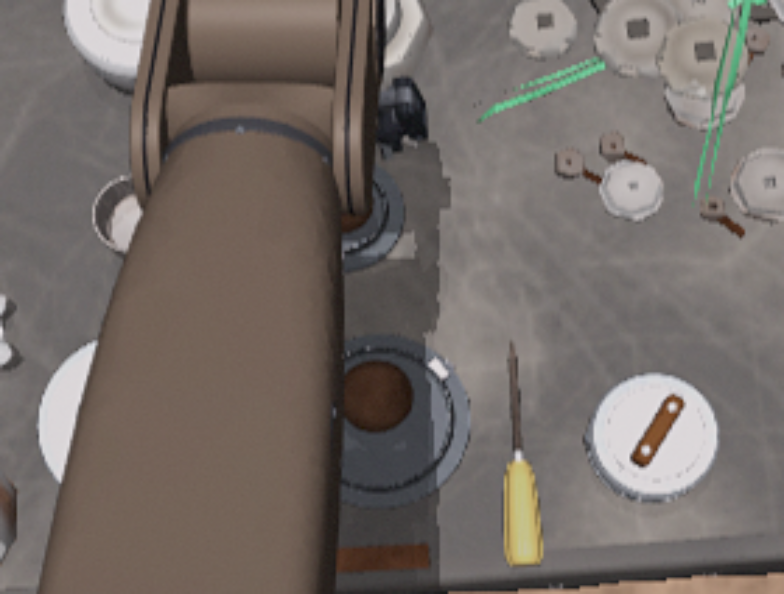

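Side view: the fingers hang above knob b, tips at about (430,212) in the crop, and all parts are as before. The arm hides the knob in the top view. Going down.

Request:
jog_arm:
  deltas:
    - [[0,0.002,0],[0.001,0.04,-0.002],1]
    - [[0,0.002,0],[0.001,0.08,-0.002],1]
    - [[0,0.002,0],[0.001,0.105,-0.002],1]
    - [[0,0.002,0],[0.001,0.124,-0.002],1]
    - [[0,0.002,0],[0.001,0.124,-0.002],1]
    - [[0,0.002,0],[0.001,0.124,-0.002],1]

```text
time: 2.65
eef_pos: [0.615, 0.0508, 0.028]
tcp_rot: [0.707, 0.0, -0.001, -0.707]
contact_force: [0.6, 0.0, -0.3]
opening: 1.003
```

Request:
jog_arm:
  deltas:
    - [[0,0,0],[0,0,0],0.4]
    - [[0,0,0],[0,0,0],0.4]
    - [[0,0,0],[0,0,0],0.4]
    - [[0,0,0],[0,0,0],0.4]
    - [[0,0,0],[0,0,0],0.4]
    - [[0,0,0],[0,0,0],0.4]

```text
time: 3.15
eef_pos: [0.6167, 0.051, 0.0304]
tcp_rot: [-0.707, -0.002, -0.0, 0.707]
contact_force: [-0.7, 1.0, 5.8]
opening: 0.545
```

Request:
jog_arm:
  deltas:
    - [[0,0,0],[0,-0.02,0],0.4]
    - [[0,0,0],[0,-0.06,0],0.4]
    - [[0,0,0],[0,-0.1,0],0.4]
    - [[0,0,0],[0,-0.12,0],0.4]
    - [[0,0,0],[0,-0.12,0],0.4]

```text
time: 3.57
eef_pos: [0.6203, 0.0506, 0.1581]
tcp_rot: [0.707, 0.006, 0.005, -0.707]
contact_force: [1.2, -0.5, -0.4]
opening: 0.538
```

```bash
python3 -c "
from h import *
d=ctrl.read_camera('side');cv2.imwrite('pics/s2.png',cv2.resize(d['pixels'][120:330,220:440],None,fx=3,fy=2.8))
go(.42,-.335,.15,93)"
```

```text
t 3.62 tcp [0.6185 0.0507 0.1545] q [-8.200e-02  2.350e-01  1.786e+00  1.000e-03  1.111e+00 -1.654e+00] F [ 0.1 -0.2 -0.5] op 0.538
[[ 1.     0.01  -0.002]
 [ 0.002 -0.     1.   ]
 [ 0.01  -1.    -0.   ]]
cur az 90.1 -> 93.0 TURN [ 0.0006 -0.0508  0.0104] SHIFT [-0.1992  0.0026 -0.3854]
```

View pics/s2.png

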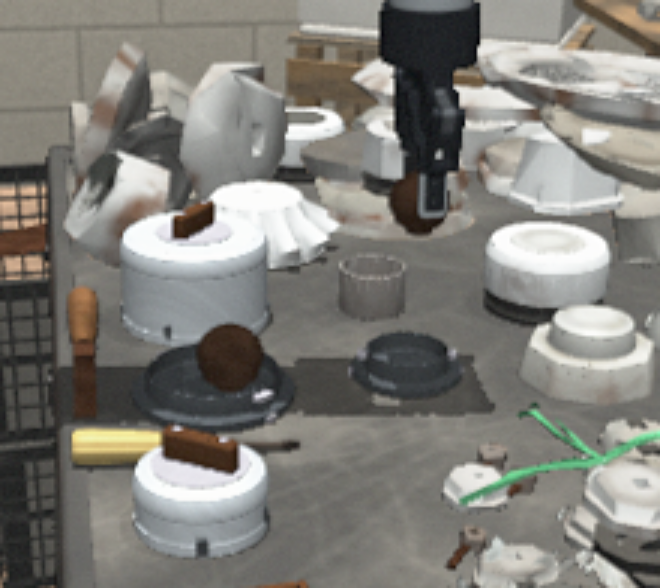

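Knob b is held at (420,200) in the crop and the medium dish is empty and undisturbed. On to the tray.

Request:
jog_arm:
  deltas:
    - [[0,-0.05,0.01],[-0.199,0,-0.385],0.4]
    - [[0,-0.05,0.01],[-0.199,0,-0.385],0.4]
    - [[0,-0.05,0.01],[-0.199,0,-0.385],0.4]
    - [[0,-0.05,0.01],[-0.199,0,-0.385],0.4]
    - [[0,-0.05,0.01],[-0.199,0,-0.385],0.4]
    - [[0,-0.05,0.01],[-0.199,0,-0.385],0.4]
    - [[0,-0.05,0.01],[-0.199,0,-0.385],0.4]
    - [[0,-0.05,0.01],[-0.199,0,-0.385],0.4]
    - [[0,-0.05,0.01],[-0.199,0,-0.385],0.4]
    - [[0,-0.05,0.01],[-0.199,0,-0.385],0.4]

```text
time: 4.45
eef_pos: [0.425, -0.3208, 0.1501]
tcp_rot: [-0.706, -0.017, 0.019, 0.708]
contact_force: [0.5, 0.1, -0.7]
opening: 0.538
```

```bash
python3 -c "
from h import *
go(.42,-.42,.03,94)"
```

```text
t 4.45 tcp [ 0.425  -0.3208  0.1501] q [-0.837  0.058  1.994 -0.     1.093 -2.459] F [ 0.5  0.1 -0.7] op 0.538
[[ 0.999 -0.002 -0.051]
 [ 0.051  0.002  0.999]
 [-0.002 -1.     0.002]]
cur az 92.9 -> 94.0 TURN [-0.0025 -0.0185 -0.0021] SHIFT [-0.0098  0.1199 -0.0991]
```

Request:
jog_arm:
  deltas:
    - [[0,-0.018,0],[-0.008,0.01,-0.04],0.4]
    - [[0,-0.018,0],[-0.008,0.03,-0.084],0.4]
    - [[0,-0.018,0],[-0.008,0.07,-0.084],0.4]
    - [[0,-0.018,0],[-0.008,0.1,-0.084],0.4]
    - [[0,-0.018,0],[-0.008,0.119,-0.084],0.4]
    - [[0,-0.018,0],[-0.008,0.119,-0.084],0.4]
    - [[0,-0.018,0],[-0.008,0.119,-0.084],0.4]

```text
time: 5.03
eef_pos: [0.4194, -0.4033, 0.0277]
tcp_rot: [-0.704, -0.022, 0.026, 0.709]
contact_force: [0.8, -0.1, -1.2]
opening: 0.538
```

Request:
jog_arm:
  deltas:
    - [[0,0,0],[0,0,0],0.75]
    - [[0,0,0],[0,0,0],0.75]
    - [[0,0,0],[0,0,0],0.75]
    - [[0,0,0],[0,0,0],0.8]
    - [[0,0,0],[0,-0.03,0],0.9]
    - [[0,0,0],[0,-0.07,0],1]
    - [[0,0,0],[0,-0.11,0],1]
    - [[0,0,0],[0,-0.12,0],1]
    - [[0,0,0],[0,-0.12,0],1]

```text
time: 5.78
eef_pos: [0.4221, -0.4067, 0.1536]
tcp_rot: [0.707, 0.025, -0.024, -0.706]
contact_force: [-0.2, -0.5, 0.0]
opening: 1.0
```

```bash
python3 -c "
from h import *
d=ctrl.read_camera('side');cv2.imwrite('pics/s3.png',cv2.resize(d['pixels'][180:440,220:480],None,fx=2.3,fy=2.3))
go(.464,.032,.15,90)"
```

```text
t 5.83 tcp [ 0.4209 -0.4051  0.1501] q [-9.400e-01  1.710e-01  1.870e+00 -1.000e-03  1.105e+00 -2.579e+00] F [-0.5  0.5 -0.8] op 0.998
[[ 0.998 -0.003 -0.069]
 [ 0.069  0.003  0.998]
 [-0.003 -1.     0.003]]
cur az 94.0 -> 90.0 TURN [-0.0031  0.069  -0.0027] SHIFT [0.0731 0.0013 0.4331]
```

View pics/s3.png

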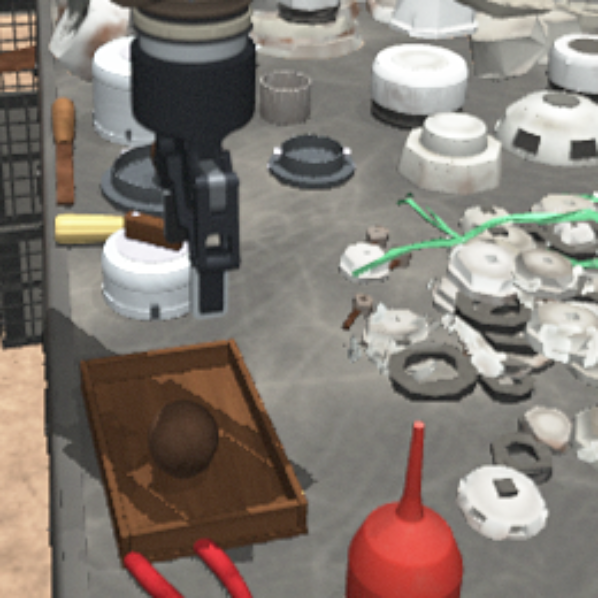

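Knob b rests in the tray at (185,440) in the crop. Now knob a.

Request:
jog_arm:
  deltas:
    - [[0,0.069,0],[0.073,0,0.433],1]
    - [[0,0.069,0],[0.073,0,0.433],1]
    - [[0,0.069,0],[0.073,0,0.433],1]
    - [[0,0.069,0],[0.073,0,0.433],1]
    - [[0,0.069,0],[0.073,0,0.433],1]
    - [[0,0.069,0],[0.073,0,0.433],1]
    - [[0,0.069,0],[0.073,0,0.433],1]
    - [[0,0.069,0],[0.073,0,0.433],1]
    - [[0,0.069,0],[0.073,0,0.433],1]
    - [[0,0.069,0],[0.073,0,0.433],1]

```text
time: 6.67
eef_pos: [0.4597, 0.0128, 0.1485]
tcp_rot: [-0.706, 0.003, 0.002, 0.708]
contact_force: [0.5, -0.4, -0.4]
opening: 0.998
```

Request:
jog_arm:
  deltas:
    - [[0,0,0],[0,0,0.03],1]
    - [[0,0,0],[0,0,0.03],1]

```text
time: 6.83
eef_pos: [0.4569, 0.0478, 0.1454]
tcp_rot: [-0.705, 0.003, 0.007, 0.709]
contact_force: [-0.4, -0.1, -0.1]
opening: 1.001
```

```bash
python3 -c "
from h import *
go(.464,.032,.028,90)"
```

```text
t 6.83 tcp [0.4569 0.0478 0.1454] q [-0.12  -0.101  2.16   0.005  1.097 -1.699] F [-0.4 -0.1 -0.1] op 1.001
[[ 1.    -0.013 -0.006]
 [ 0.006  0.006  1.   ]
 [-0.013 -1.     0.006]]
cur az 90.3 -> 90.0 TURN [-0.0064  0.0056 -0.0133] SHIFT [ 0.0086  0.1172 -0.0166]
```

Request:
jog_arm:
  deltas:
    - [[-0.006,0.006,-0.013],[0.008,0.03,-0.016],1]
    - [[-0.006,0.006,-0.013],[0.008,0.03,-0.016],1]
    - [[-0.006,0.006,-0.013],[0.008,0.06,-0.016],1]
    - [[-0.006,0.006,-0.013],[0.008,0.06,-0.016],1]
    - [[-0.006,0.006,-0.013],[0.008,0.06,-0.016],1]

```text
time: 7.25
eef_pos: [0.4616, 0.0322, 0.0831]
tcp_rot: [-0.707, 0.003, 0.002, 0.708]
contact_force: [-0.1, -0.5, 1.0]
opening: 0.997
```

```bash
python3 -c "
from h import *
go(.464,.032,.028,90)"
```

```text
t 7.25 tcp [0.4616 0.0322 0.0831] q [-1.500e-01  2.000e-03  2.193e+00  0.000e+00  9.550e-01 -1.720e+00] F [-0.1 -0.5  1. ] op 0.997
[[ 1.    -0.007  0.001]
 [-0.001  0.002  1.   ]
 [-0.007 -1.     0.002]]
cur az 89.9 -> 90.0 TURN [-0.0015 -0.0014 -0.0074] SHIFT [ 0.0028  0.055  -0.0003]
```

Request:
jog_arm:
  deltas:
    - [[-0.001,0,-0.007],[0.003,0.03,0],1]
    - [[-0.001,0,-0.007],[0.003,0.045,0],1]
    - [[-0.001,0,-0.007],[0.003,0.054,0],1]
    - [[-0.001,0,-0.007],[0.003,0.054,0],1]

```text
time: 7.58
eef_pos: [0.4631, 0.0322, 0.0281]
tcp_rot: [-0.707, 0.002, 0.001, 0.707]
contact_force: [-0.3, -0.1, -0.8]
opening: 0.997
```

Request:
jog_arm:
  deltas:
    - [[0,0,0],[0,0,0],0.4]
    - [[0,0,0],[0,0,0],0.4]
    - [[0,0,0],[0,0,0],0.4]
    - [[0,0,0],[0,0,0],0.4]
    - [[0,0,0],[0,0,0],0.4]
    - [[0,0,0],[0,0,0],0.4]

```text
time: 8.08
eef_pos: [0.4645, 0.0318, 0.0299]
tcp_rot: [-0.707, 0.001, -0.0, 0.707]
contact_force: [-0.5, -0.6, 6.0]
opening: 0.588
```

Request:
jog_arm:
  deltas:
    - [[0,0,0],[0,-0.02,0],0.4]
    - [[0,0,0],[0,-0.06,0],0.4]
    - [[0,0,0],[0,-0.1,0],0.4]
    - [[0,0,0],[0,-0.12,0],0.4]
    - [[0,0,0],[0,-0.12,0],0.4]

```text
time: 8.5
eef_pos: [0.4685, 0.0314, 0.1564]
tcp_rot: [0.708, 0.004, 0.005, -0.707]
contact_force: [1.2, 0.0, -0.6]
opening: 0.594
```

```bash
python3 -c "
from h import *
d=ctrl.read_camera('side');cv2.imwrite('pics/s4.png',cv2.resize(d['pixels'][120:330,220:440],None,fx=3,fy=2.8))
go(.42,-.338,.15,94)"
```

```text
t 8.55 tcp [0.4667 0.0316 0.1533] q [-0.15  -0.103  2.145  0.     1.093 -1.719] F [-0.3 -0.2 -0.4] op 0.593
[[ 1.     0.007  0.002]
 [-0.002 -0.001  1.   ]
 [ 0.007 -1.    -0.001]]
cur az 89.9 -> 94.0 TURN [ 0.0011 -0.0714  0.0065] SHIFT [-0.0461  0.0033 -0.3697]
```

View pics/s4.png

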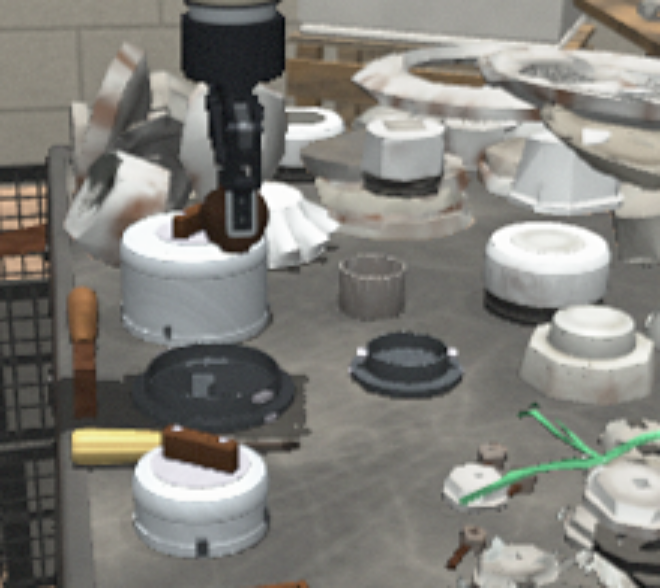

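Knob a is held at (240,220) in the crop and the large dish is empty. I will place it at y≈-0.325, leaving room for the finger beside knob b.

Request:
jog_arm:
  deltas:
    - [[0,-0.07,0.006],[-0.046,0,-0.357],0.4]
    - [[0,-0.07,0.006],[-0.046,0,-0.357],0.4]
    - [[0,-0.07,0.006],[-0.046,0,-0.357],0.4]
    - [[0,-0.07,0.006],[-0.046,0,-0.357],0.4]
    - [[0,-0.07,0.006],[-0.046,0,-0.357],0.4]
    - [[0,-0.07,0.006],[-0.046,0,-0.357],0.4]
    - [[0,-0.07,0.006],[-0.046,0,-0.357],0.4]
    - [[0,-0.07,0.006],[-0.046,0,-0.357],0.4]
    - [[0,-0.07,0.006],[-0.046,0,-0.357],0.4]
    - [[0,-0.07,0.006],[-0.046,0,-0.357],0.4]

```text
time: 9.38
eef_pos: [0.4185, -0.3295, 0.1516]
tcp_rot: [0.707, 0.022, -0.023, -0.706]
contact_force: [-0.2, 1.2, -0.4]
opening: 0.597
```

```bash
python3 -c "
from h import *
go(.42,-.325,.028,94)"
```

```text
t 9.38 tcp [ 0.4185 -0.3295  0.1516] q [-8.570e-01  5.500e-02  1.994e+00 -2.000e-03  1.092e+00 -2.490e+00] F [-0.2  1.2 -0.4] op 0.597
[[ 0.998 -0.001 -0.063]
 [ 0.063 -0.001  0.998]
 [-0.001 -1.    -0.001]]
cur az 93.6 -> 94.0 TURN [ 0.001  -0.0065 -0.0011] SHIFT [0.0019 0.1236 0.0045]
```

Request:
jog_arm:
  deltas:
    - [[0,-0.006,0],[0.002,0.035,0.004],0.4]
    - [[0,-0.006,0],[0.002,0.07,0.004],0.4]
    - [[0,-0.006,0],[0.002,0.1,0.004],0.4]
    - [[0,-0.006,0],[0.002,0.122,0.004],0.4]
    - [[0,-0.006,0],[0.002,0.122,0.004],0.4]
    - [[0,-0.006,0],[0.002,0.122,0.004],0.4]

```text
time: 9.88
eef_pos: [0.419, -0.3233, 0.0271]
tcp_rot: [-0.706, -0.023, 0.026, 0.708]
contact_force: [-0.0, -0.4, -0.5]
opening: 0.593
```

Request:
jog_arm:
  deltas:
    - [[0,0,0],[0,0,0],0.72]
    - [[0,0,0],[0,0,0],0.72]
    - [[0,0,0],[0,0,0],0.72]
    - [[0,0,0],[0,-0.02,0],0.75]
    - [[0,0,0],[0,-0.05,0],0.75]
    - [[0,0,0],[0,-0.09,0],1]
    - [[0,0,0],[0,-0.12,0],1]
    - [[0,0,0],[0,-0.12,0],1]

```text
time: 10.55
eef_pos: [0.4229, -0.3271, 0.1555]
tcp_rot: [0.71, 0.027, -0.023, -0.704]
contact_force: [0.7, -1.1, 1.3]
opening: 1.004
```

```bash
python3 -c "
from h import *
d=ctrl.read_camera('side');cv2.imwrite('pics/s5.png',cv2.resize(d['pixels'][180:440,220:480],None,fx=2.3,fy=2.3))
d=cam('top'); P=pts(d); q=P[box(d,(168,198,210,242))]; s=q[(q[:,2]>.035)&(q[:,2]<.055)]; print('tin',circ(s[:,:2]))
go(.6143,.1986,.15,90)"
```

```text
tin (array([0.61418056, 0.19860966]), np.float64(0.028840313036251657), np.float64(0.0005280429161043064))
t 10.65 tcp [ 0.4204 -0.3244  0.1493] q [-8.480e-01  5.400e-02  2.000e+00 -1.000e-03  1.088e+00 -2.488e+00] F [-0.3  0.5  0.3] op 1.0
[[ 0.998 -0.001 -0.07 ]
 [ 0.07  -0.001  0.998]
 [-0.001 -1.    -0.001]]
cur az 94.0 -> 90.0 TURN [ 0.0006  0.0697 -0.001 ] SHIFT [ 0.2299 -0.0012  0.5082]
```

View pics/s5.png

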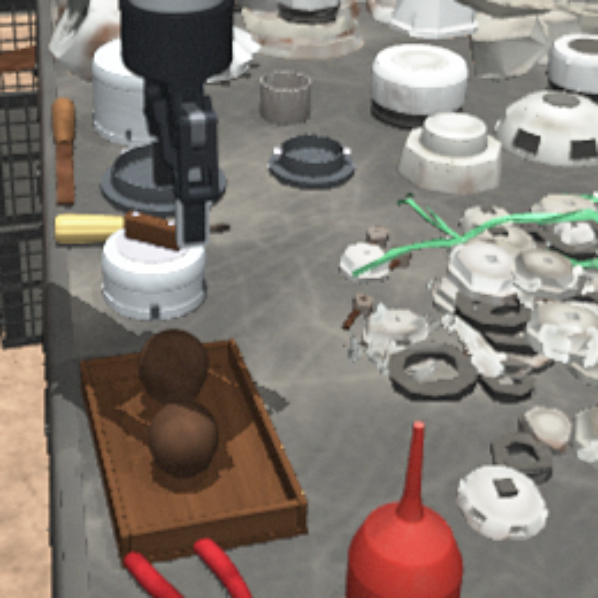

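Both knobs stand in the tray at (173,367) and (183,438). Next the tin.

Request:
jog_arm:
  deltas:
    - [[0,0.07,0],[0.23,0,0.508],1]
    - [[0,0.07,0],[0.23,0,0.508],1]
    - [[0,0.07,0],[0.23,0,0.508],1]
    - [[0,0.07,0],[0.23,0,0.508],1]
    - [[0,0.07,0],[0.23,0,0.508],1]
    - [[0,0.07,0],[0.23,0,0.508],1]
    - [[0,0.07,0],[0.23,0,0.508],1]
    - [[0,0.07,0],[0.23,0,0.508],1]
    - [[0,0.07,0],[0.23,0,0.508],1]
    - [[0,0.07,0],[0.23,0,0.508],1]

```text
time: 11.48
eef_pos: [0.5641, 0.069, 0.146]
tcp_rot: [0.707, -0.002, -0.002, -0.707]
contact_force: [1.1, -0.4, 0.3]
opening: 0.998
```

```bash
python3 -c "
from h import *
d=cam('top','t6.png'); P=pts(d); q=P[box(d,(168,198,210,242))]; s=q[(q[:,2]>.035)&(q[:,2]<.055)]; print('tin',circ(s[:,:2]))
go(.6143,.1986,.15,90)"
```

```text
tin (array([0.61521175, 0.20365856]), np.float64(0.02414998925388363), np.float64(0.0006268525638713218))
t 11.53 tcp [0.5658 0.0751 0.1465] q [-0.048  0.145  1.906  0.005  1.093 -1.624] F [-0.6  2.1  0.5] op 0.999
[[ 1.    -0.002 -0.004]
 [ 0.004  0.004  1.   ]
 [-0.002 -1.     0.004]]
cur az 90.2 -> 90.0 TURN [-0.0043  0.0037 -0.002 ] SHIFT [ 0.0489 -0.0031  0.1233]
```

Request:
jog_arm:
  deltas:
    - [[-0.004,0.004,0],[0.049,0,0.123],1]
    - [[-0.004,0.004,0],[0.049,0,0.123],1]
    - [[-0.004,0.004,0],[0.049,0,0.123],1]
    - [[-0.004,0.004,0],[0.049,0,0.123],1]
    - [[-0.004,0.004,0],[0.049,0.03,0.123],1]
    - [[-0.004,0.004,0],[0.049,0.06,0.123],1]
    - [[-0.004,0.004,0],[0.049,0.06,0.123],1]

```text
time: 12.12
eef_pos: [0.6082, 0.1978, 0.0779]
tcp_rot: [0.708, -0.006, -0.006, -0.706]
contact_force: [-2.0, -0.8, -1.6]
opening: 1.001
```

```bash
python3 -c "
from h import *
d=ctrl.read_camera('side');cv2.imwrite('pics/s7.png',cv2.resize(d['pixels'][120:330,220:440],None,fx=3,fy=2.8))
go(.6143,.1986,.02,90)"
```

```text
t 12.17 tcp [0.6098 0.1977 0.0809] q [ 0.155  0.376  1.756  0.     1.024 -1.416] F [-0.6 -0.1  0.1] op 1.002
[[ 1.    -0.014  0.   ]
 [-0.    -0.002  1.   ]
 [-0.014 -1.    -0.002]]
cur az 90.0 -> 90.0 TURN [ 0.0018 -0.0001 -0.0142] SHIFT [0.0054 0.0608 0.001 ]
```

View pics/s7.png

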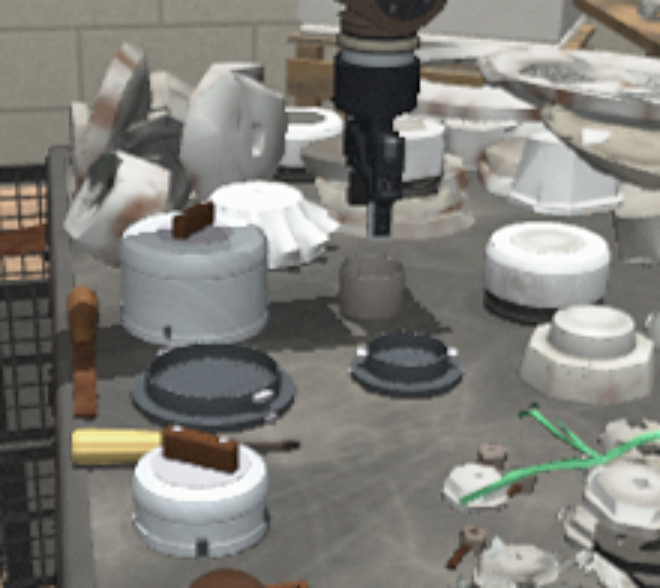

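The fingers straddle the tin at (372,290). I descend, squeeze once to centre it, then regrasp at right angles.

Request:
jog_arm:
  deltas:
    - [[0.002,0,-0.014],[0.005,0.02,0.001],1]
    - [[0.002,0,-0.014],[0.005,0.045,0.001],1]
    - [[0.002,0,-0.014],[0.005,0.061,0.001],1]
    - [[0.002,0,-0.014],[0.005,0.061,0.001],1]
    - [[0.002,0,-0.014],[0.005,0.061,0.001],0.6]
    - [[0.002,0,-0.014],[0.005,0.061,0.001],0.6]
    - [[0.002,0,-0.014],[0.005,0.061,0.001],0.6]
    - [[0.002,0,-0.014],[0.005,0.061,0.001],0.6]
    - [[0.002,0,-0.014],[0.005,0.061,0.001],0.6]
  force: 20

```text
time: 12.92
eef_pos: [0.6158, 0.1987, 0.0225]
tcp_rot: [-0.707, -0.002, -0.002, 0.707]
contact_force: [-0.3, 0.5, 6.6]
opening: 0.685
```

Request:
jog_arm:
  deltas:
    - [[0,0,0],[0,0,0],1]
    - [[0,0,0],[0,0,0],1]
    - [[0,0,0],[0,0,0],1]
    - [[0,0,0],[0,0,0],1]

```text
time: 13.25
eef_pos: [0.6154, 0.1987, 0.0221]
tcp_rot: [-0.707, -0.001, -0.001, 0.707]
contact_force: [0.2, -1.2, 1.7]
opening: 0.999
```

```bash
python3 -c "
from h import *
go(.6143,.1986,.02,1)"
```

```text
t 13.25 tcp [0.6154 0.1987 0.0221] q [ 0.156  0.461  1.767 -0.     0.911 -1.415] F [ 0.2 -1.2  1.7] op 0.999
[[ 1.     0.003  0.   ]
 [-0.     0.     1.   ]
 [ 0.003 -1.     0.   ]]
cur az 90.0 -> 1.0 TURN [-0.0031  1.5533  0.0023] SHIFT [-0.0011  0.0021 -0.0001]
```

Request:
jog_arm:
  deltas:
    - [[0,1.553,0],[-0.001,0.001,0],1]
    - [[0,1.553,0],[-0.001,0.001,0],1]
    - [[0,1.553,0],[-0.001,0.001,0],1]
    - [[0,1.553,0],[-0.001,0.001,0],1]
    - [[0,1.553,0],[-0.001,0.001,0],1]
    - [[0,1.553,0],[-0.001,0.001,0],1]
    - [[0,1.553,0],[-0.001,0.001,0],1]
    - [[0,1.553,0],[-0.001,0.001,0],1]
    - [[0,1.553,0],[-0.001,0.001,0],1]
    - [[0,1.553,0],[-0.001,0.001,0],1]

```text
time: 14.08
eef_pos: [0.6139, 0.1987, 0.0205]
tcp_rot: [-0.572, 0.415, -0.416, 0.573]
contact_force: [0.0, 0.3, 0.0]
opening: 1.002
```

```bash
python3 -c "
from h import *
go(.6143,.1986,.02,1)"
```

```text
t 14.08 tcp [0.6139 0.1987 0.0205] q [ 0.156  0.461  1.77  -0.     0.908 -0.158] F [0.  0.3 0. ] op 1.002
[[ 0.309  0.003  0.951]
 [-0.951  0.     0.309]
 [ 0.001 -1.     0.002]]
cur az 18.0 -> 1.0 TURN [-2.500e-03  2.972e-01  1.000e-04] SHIFT [0.0002 0.0005 0.0003]
```

Request:
jog_arm:
  deltas:
    - [[0,0.297,0],[0,0,0],1]
    - [[0,0.297,0],[0,0,0],1]
    - [[0,0.297,0],[0,0,0],1]
    - [[0,0.297,0],[0,0,0],0.6]
    - [[0,0.297,0],[0,0,0],0.6]
    - [[0,0.297,0],[0,0,0],0.6]
    - [[0,0.297,0],[0,0,0],0.6]
    - [[0,0.297,0],[0,0,0],0.6]
    - [[0,0.297,0],[0,0,0],0.6]
  force: 30

```text
time: 14.83
eef_pos: [0.614, 0.1987, 0.0205]
tcp_rot: [-0.504, 0.495, -0.496, 0.505]
contact_force: [-0.5, -0.9, 1.9]
opening: 0.684
```

Request:
jog_arm:
  deltas:
    - [[0,0,0],[0,-0.02,0],0.6]
    - [[0,0,0],[0,-0.05,0],0.6]
    - [[0,0,0],[0,-0.08,0],0.6]
    - [[0,0,0],[0,-0.08,0],0.6]
    - [[0,0,0],[0,-0.08,0],0.6]

```text
time: 15.25
eef_pos: [0.6154, 0.199, 0.1032]
tcp_rot: [-0.502, 0.494, -0.497, 0.507]
contact_force: [-0.1, 0.1, -0.9]
opening: 0.684
```

```bash
python3 -c "
from h import *
d=ctrl.read_camera('side');cv2.imwrite('pics/s8.png',cv2.resize(d['pixels'][120:330,220:440],None,fx=3,fy=2.8))
go(.6145,.0502,.10,1)"
```

```text
t 15.3 tcp [0.6138 0.1987 0.1009] q [ 0.156  0.351  1.748 -0.     1.04   0.138] F [ 0.2  0.4 -0.9] op 0.685
[[ 0.018  0.003  1.   ]
 [-1.     0.     0.018]
 [-0.    -1.     0.003]]
cur az 1.0 -> 1.0 TURN [-0.0034  0.0007 -0.0003] SHIFT [ 0.1485  0.0008 -0.0021]
```

View pics/s8.png

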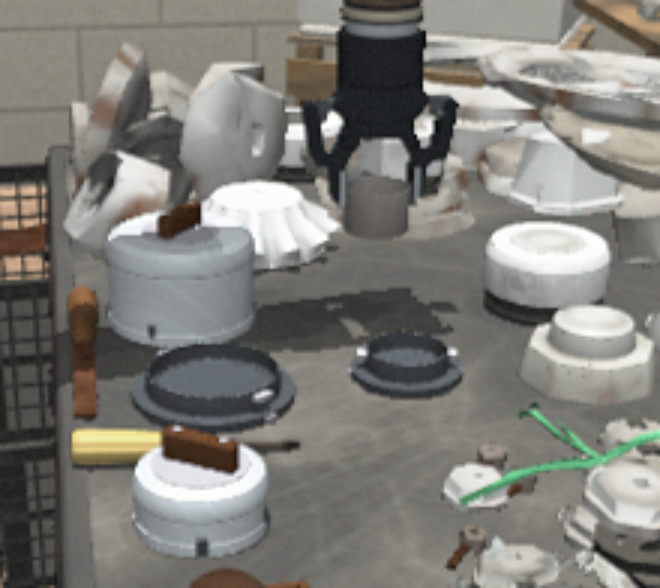

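The tin is held, its body at (375,205). The large shell has been knocked a few centimetres aside (left edge now 107, was 120), so I will re-measure it later. Now over the medium dish.

Request:
jog_arm:
  deltas:
    - [[-0.003,0,0],[0.04,0,0],0.6]
    - [[-0.003,0,0],[0.08,0,0.001],0.6]
    - [[-0.003,0,0],[0.12,0,0.001],0.6]
    - [[-0.003,0,0],[0.1485,0,0.001],0.6]
    - [[-0.003,0,0],[0.1485,0,0.001],0.6]
    - [[-0.003,0,0],[0.1485,0.02,0.001],0.6]
    - [[-0.003,0,0],[0.1485,0.04,0.001],0.6]
    - [[-0.003,0,0],[0.1485,0.04,0.001],0.6]

```text
time: 15.97
eef_pos: [0.613, 0.0507, 0.0545]
tcp_rot: [0.507, -0.499, 0.492, -0.502]
contact_force: [-2.2, 0.4, -1.9]
opening: 0.683
```

```bash
python3 -c "
from h import *
d=ctrl.read_camera('side');cv2.imwrite('pics/s9.png',cv2.resize(d['pixels'][180:260,310:400],None,fx=7,fy=7,interpolation=cv2.INTER_CUBIC))
d=ctrl.read_camera('top');cv2.imwrite('pics/t9.png',cv2.resize(d['pixels'][160:260,210:310],None,fx=6,fy=6,interpolation=cv2.INTER_CUBIC))
go(.6145,.0502,.03,1)"
```

```text
t 16.07 tcp [0.6157 0.0508 0.0584] q [-8.200e-02  3.580e-01  1.828e+00  1.000e-03  9.600e-01 -1.010e-01] F [ 0.1  0.2 -0.2] op 0.687
[[ 0.019 -0.005  1.   ]
 [-1.     0.001  0.019]
 [-0.001 -1.    -0.005]]
cur az 1.1 -> 1.0 TURN [ 0.0049  0.0011 -0.001 ] SHIFT [ 0.0007  0.0284 -0.0011]
```

View pics/s9.png

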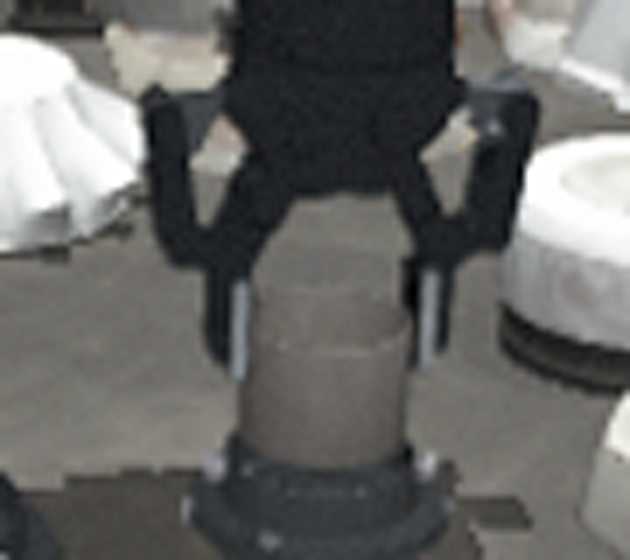

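View pics/t9.png

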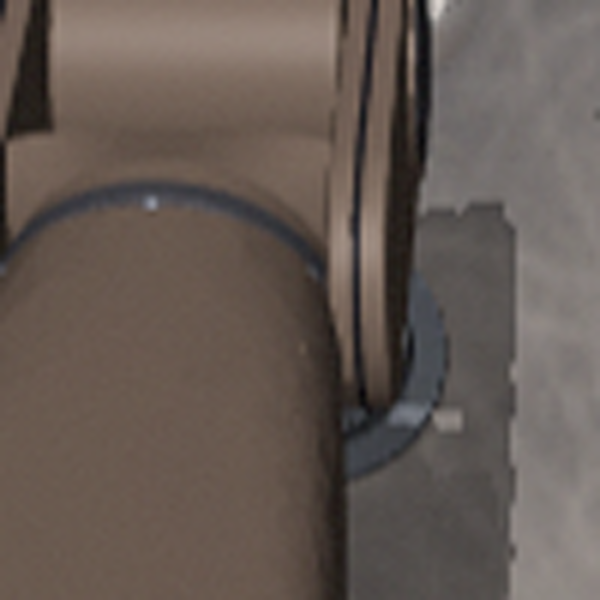

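Side view: tin centre column ≈324, dish centre ≈321 (1 px ≈ 0.4 mm here). This matches the reported 1 mm offset in x, so I correct it and lower.

Request:
jog_arm:
  deltas:
    - [[0.005,0,0],[0.001,0,-0.001],0.6]
    - [[0.005,0,0],[0.001,0.008,-0.001],0.6]
    - [[0.005,0,0],[0.001,0.016,-0.001],0.6]
    - [[0.005,0,0],[0.001,0.022,-0.001],0.6]
    - [[0.005,0,0],[0.001,0.027,-0.001],0.6]
    - [[0.005,0,0],[0.001,0.027,-0.001],0.6]
    - [[0.005,0,0],[0.001,0.027,-0.001],0.6]

```text
time: 16.65
eef_pos: [0.6143, 0.0499, 0.0309]
tcp_rot: [-0.505, 0.496, -0.495, 0.505]
contact_force: [-0.8, -0.9, -0.2]
opening: 0.684
```

```bash
python3 -c "
from h import *
d=ctrl.read_camera('side');cv2.imwrite('pics/s10.png',cv2.resize(d['pixels'][180:260,310:400],None,fx=7,fy=7,interpolation=cv2.INTER_CUBIC))
go(.6145,.0502,.03,1)"
```

```text
t 16.7 tcp [0.6144 0.0499 0.0311] q [-8.400e-02  3.940e-01  1.841e+00  1.000e-03  9.080e-01 -1.030e-01] F [ 0.5  0.2 -0.1] op 0.686
[[ 0.019 -0.001  1.   ]
 [-1.     0.001  0.019]
 [-0.001 -1.    -0.001]]
cur az 1.1 -> 1.0 TURN [ 0.0006  0.0011 -0.0011] SHIFT [-0.0003  0.0011  0.0001]
```

View pics/s10.png

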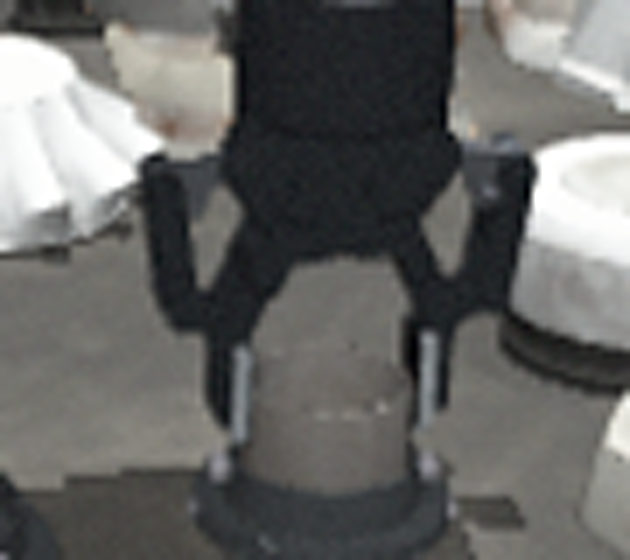

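Tin is inside the neck, about 1 mm above the floor. Fingers clear the rim. Releasing and rising, then checking from above.

Request:
jog_arm:
  deltas:
    - [[0,0,0],[0,0.0005,0],1]
    - [[0,0,0],[0,0.0005,0],1]
    - [[0,0,0],[0,0.0005,0],1]
    - [[0,0,0],[0,0.0005,0],1]
    - [[0,0,0],[0,-0.04,0],1]
    - [[0,0,0],[0,-0.08,0],1]
    - [[0,0,0],[0,-0.12,0],1]
    - [[0,0,0],[0,-0.12,0],1]
    - [[0,0,0],[0,-0.12,0],1]

```text
time: 17.45
eef_pos: [0.617, 0.0496, 0.1556]
tcp_rot: [-0.503, 0.493, -0.497, 0.507]
contact_force: [0.0, 0.4, 0.1]
opening: 0.998
```

```bash
python3 -c "
from h import *
go(.4204,-.1625,.20,54.9)"
```

```text
t 17.45 tcp [0.617  0.0496 0.1556] q [-8.400e-02  2.310e-01  1.787e+00  1.000e-03  1.115e+00 -1.030e-01] F [0.  0.4 0.1] op 0.998
[[ 0.019  0.008  1.   ]
 [-1.     0.     0.019]
 [-0.    -1.     0.008]]
cur az 1.1 -> 54.9 TURN [-0.0073 -0.9395  0.0034] SHIFT [ 0.2084 -0.046  -0.2001]
```

Request:
jog_arm:
  deltas:
    - [[-0.007,-0.94,0.003],[0.208,0,-0.2],1]
    - [[-0.007,-0.94,0.003],[0.208,0,-0.2],1]
    - [[-0.007,-0.94,0.003],[0.208,0,-0.2],1]
    - [[-0.007,-0.94,0.003],[0.208,0,-0.2],1]
    - [[-0.007,-0.94,0.003],[0.208,0,-0.2],1]
    - [[-0.007,-0.94,0.003],[0.208,0,-0.2],1]
    - [[-0.007,-0.94,0.003],[0.208,0,-0.2],1]
    - [[-0.007,-0.94,0.003],[0.208,0,-0.2],1]
    - [[-0.007,-0.94,0.003],[0.208,0,-0.2],1]
    - [[-0.007,-0.94,0.003],[0.208,0,-0.2],1]

```text
time: 18.28
eef_pos: [0.4199, -0.162, 0.1528]
tcp_rot: [-0.673, 0.215, -0.214, 0.674]
contact_force: [0.6, 0.5, 0.9]
opening: 1.001
```

```bash
python3 - <<'E'
from h import *
d=cam('top');cv2.imwrite('pics/t11.png',cv2.resize(d['pixels'][170:360,130:410],None,fx=2.8,fy=2.8,interpolation=cv2.INTER_CUBIC))
P=pts(d); q=P[box(d,(235,185,290,245))]; s=q[(q[:,2]>.046)&(q[:,2]<.065)]; print('tin',len(s),circ(s[:,:2]))
p=d['pixels'].astype(int)
for b in ((235,190,290,245),(238,258,312,333)):
    br=box(d,b)&(p.min(-1)>170); nn,l,s,c=cv2.connectedComponentsWithStats(br.astype(np.uint8))
    for i in range(1,nn):
        if s[i,4]>8: print('  bright',s[i],ray(d,c[i],.025))
print('LS',shelltop(d,(135,245,245,350),.09),barline(d,(135,255,235,340),.114))
b=(345,272,402,330); print('MS',shelltop(d,b,.05),barline(d,b,.074))
go(.4204,-.1625,.10,54.9)
E
```

```text
tin 154 (array([0.6147476 , 0.05096646]), np.float64(0.028960942262240216), np.float64(0.0005884910410568992))
  bright [250 205  20  21 269] [[0.61643024 0.05482656]]
  bright [257 232   6   4  17] [[0.5778486  0.05511199]]
  bright [293 273   7   7  27] [[ 0.48445671 -0.01350467]]
  bright [250 309   6   8  27] [[0.41777318 0.07822677]]
LS (array([0.4402271 , 0.19910814]), np.float64(0.06239549163939575), np.float64(0.00045890274659515784)) (array([0.44017572, 0.19863307]), np.float64(51.02938784429341), array([54.6, 12.1]), np.int64(162))Traceback (most recent call last):
  File "<stdin>", line 10, in <module>
  File "h.py", line 48, in shelltop
    m=big(box(d,b)&(p.min(-1)>150)); m=cv2.morphologyEx(m.astype(np.uint8),cv2.MORPH_OPEN,np.ones((3,3)))
  File "h.py", line 35, in big
    i=1+np.argmax(s[1:,4]); return l==i
        ~~~~~~~~~^^^^^^^^^
    return _wrapfunc(a, 'argmax', axis=axis, out=out, **kwds)
    return bound(*args, **kwds)
ValueError: attempt to get argmax of an empty sequence
```

View pics/t11.png

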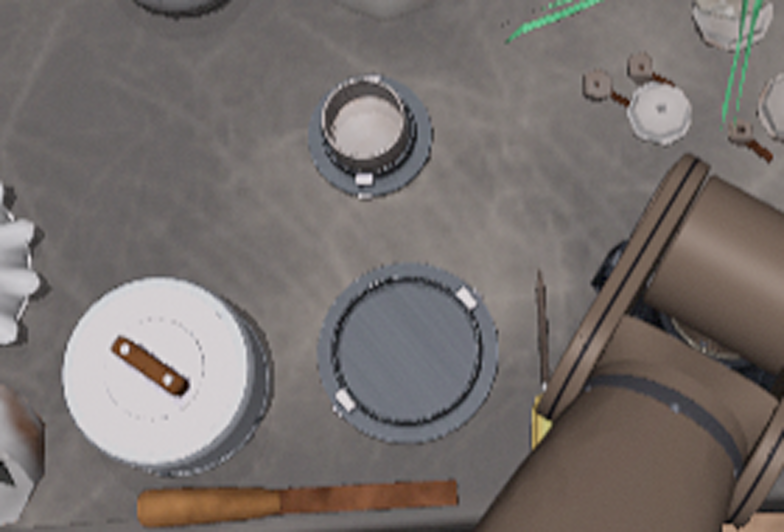

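Tin stands centred in the medium dish (rim at (365,122)), the large dish is clean, and the large shell is now at (0.440, 0.199). Now the medium shell's bar: TCP down to 53 mm.

```bash
python3 - <<'E'
from h import *
d=cam('top'); p=d['pixels'].astype(int); B,G,Rr=p[...,0],p[...,1],p[...,2]
for n,b in (('MD',(235,190,290,245)),('LD',(238,258,312,333))):
    fm=box(d,b)&(B-Rr>8); fm=big(cv2.morphologyEx(fm.astype(np.uint8),cv2.MORPH_CLOSE,np.ones((5,5)))>0)
    print(n,circ(ray(d,outline(fm),.010)))
br=box(d,(235,185,290,208))&(p.min(-1)>170); nn,l,s,c=cv2.connectedComponentsWithStats(br.astype(np.uint8)); print(s[1:,:],[ray(d,x,.025) for x in c[1:]])
go(.4204,-.1625,.053,54.9)
E
```

```text
MD (array([0.61533105, 0.05032898]), np.float64(0.04483996776896842), np.float64(0.0009882733607028925))
LD (array([0.45025116, 0.03175252]), np.float64(0.06435385007146047), np.float64(0.00047142569129553225))
[[262 197   3   2   6]
 [255 198   1   2   2]
 [255 205  13   3  22]
 [246 207   1   1   1]] [array([[0.65485657, 0.0437919 ]]), array([[0.65397117, 0.06053218]]), array([[0.63588265, 0.04960693]]), array([[0.63705581, 0.08017078]])]
t 18.38 tcp [ 0.4209 -0.1614  0.1533] q [-5.920e-01 -1.410e-01  2.179e+00  1.000e-03  1.104e+00 -1.549e+00] F [ 0.2  0.8 -0.2] op 1.0
[[ 0.817 -0.     0.576]
 [-0.576  0.001  0.817]
 [-0.001 -1.     0.   ]]
cur az 54.8 -> 54.9 TURN [-0.0005 -0.0012 -0.0009] SHIFT [ 0.0003  0.1003 -0.0013]
```

Request:
jog_arm:
  deltas:
    - [[0,0,0],[0,0.04,-0.001],1]
    - [[0,0,0],[0,0.075,-0.001],1]
    - [[0,0,0],[0,0.095,-0.001],1]
    - [[0,0,0],[0,0.1,-0.001],1]
    - [[0,0,0],[0,0.1,-0.001],1]

```text
time: 18.8
eef_pos: [0.4196, -0.1604, 0.0514]
tcp_rot: [-0.673, 0.215, -0.211, 0.675]
contact_force: [-0.8, -0.1, 0.7]
opening: 1.0
```

Request:
jog_arm:
  deltas:
    - [[0,0,0],[0,0,0],0]
    - [[0,0,0],[0,0,0],0]
    - [[0,0,0],[0,0,0],0]
    - [[0,0,0],[0,0,0],0]
    - [[0,0,0],[0,0,0],0]
    - [[0,0,0],[0,0,0],0]
    - [[0,0,0],[0,0,0],0]
    - [[0,0,0],[0,0,0],0]
  force: 60

```text
time: 19.47
eef_pos: [0.4201, -0.1609, 0.0521]
tcp_rot: [-0.673, 0.215, -0.212, 0.675]
contact_force: [-1.3, -0.2, 3.1]
opening: 0.151
```

```bash
python3 - <<'E'
from h import *
d=ctrl.read_camera('side');cv2.imwrite('pics/s12.png',cv2.resize(d['pixels'][190:330,220:360],None,fx=4,fy=4))
go(.4204,-.1625,.053,54.9)
E
```

```text
t 19.52 tcp [ 0.4201 -0.1609  0.0521] q [-5.920e-01  2.800e-02  2.236e+00  1.000e-03  8.820e-01 -1.550e+00] F [-1.1 -0.9  4. ] op 0.149
[[ 0.818 -0.003  0.576]
 [-0.576  0.003  0.818]
 [-0.004 -1.     0.001]]
cur az 54.9 -> 54.9 TURN [-0.0006 -0.0007 -0.0043] SHIFT [ 0.0012 -0.0009 -0.0012]
```

View pics/s12.png

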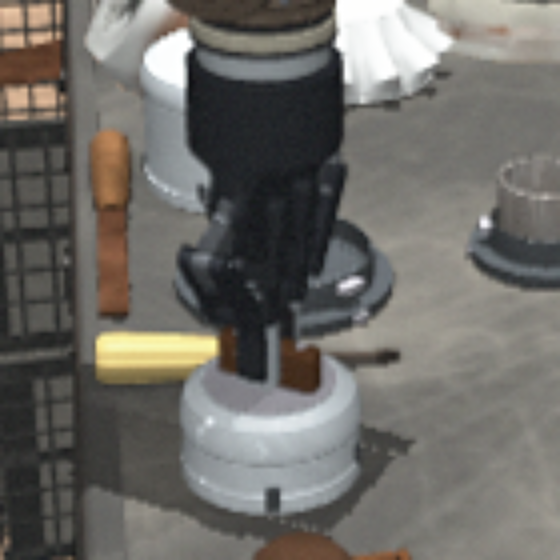

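Bar is gripped in the middle (fingers at (262,350)). Lifting and checking.

Request:
jog_arm:
  deltas:
    - [[0,0,0],[0,-0.02,0],0]
    - [[0,0,0],[0,-0.05,0],0]
    - [[0,0,0],[0,-0.09,0],0]
    - [[0,0,0],[0,-0.12,0],0]
    - [[0,0,0],[0,-0.12,0],0]

```text
time: 19.93
eef_pos: [0.4239, -0.1633, 0.1789]
tcp_rot: [0.675, -0.21, 0.216, -0.674]
contact_force: [0.6, -0.2, -0.5]
opening: 0.147
```

```bash
sed -i 's/def go(x,y,z,az=None):/def go(x,y,z,az=None,near=True):/; s/    az=cur+((az-cur+90)%180-90)/    if near: az=cur+((az-cur+90)%180-90)/' h.py; python3 - <<'E'
from h import *
go(.6157,.0515,.17,-36.6,False)
E
```

```text
t 19.93 tcp [ 0.4239 -0.1633  0.1789] q [-5.920e-01 -1.710e-01  2.155e+00  1.000e-03  1.149e+00 -1.550e+00] F [ 0.6 -0.2 -0.5] op 0.147
[[ 0.818  0.007  0.575]
 [-0.575 -0.004  0.818]
 [ 0.008 -1.     0.001]]
cur az 54.9 -> -36.6 TURN [-0.0075  1.5964  0.0057] SHIFT [0.0332 0.0095 0.2861]
```

Request:
jog_arm:
  deltas:
    - [[0,1.596,0],[0.033,0,0.286],0]
    - [[0,1.596,0],[0.033,0,0.286],0]
    - [[0,1.596,0],[0.033,0,0.286],0]
    - [[0,1.596,0],[0.033,0,0.286],0]
    - [[0,1.596,0],[0.033,0,0.286],0]
    - [[0,1.596,0],[0.033,0,0.286],0]
    - [[0,1.596,0],[0.033,0,0.286],0]
    - [[0,1.596,0],[0.033,0,0.286],0]
    - [[0,1.596,0],[0.033,0,0.286],0]
    - [[0,1.596,0],[0.033,0,0.286],0]

```text
time: 20.77
eef_pos: [0.6151, 0.0532, 0.177]
tcp_rot: [0.441, -0.552, 0.553, -0.442]
contact_force: [0.5, 0.5, -1.3]
opening: 0.147
```

```bash
python3 - <<'E'
from h import *
go(.6157,.0515,.13,-36.6,False)
E
```

```text
t 20.77 tcp [0.6151 0.0532 0.177 ] q [-0.078  0.209  1.773 -0.     1.158  0.145] F [ 0.5  0.5 -1.3] op 0.147
[[-0.221  0.003  0.975]
 [-0.975 -0.    -0.221]
 [-0.    -1.     0.003]]
cur az -12.8 -> -36.6 TURN [-0.0025  0.4161 -0.0008] SHIFT [0.0016 0.047  0.0008]
```

Request:
jog_arm:
  deltas:
    - [[0,0.416,0],[0.0015,0.01,0.001],0]
    - [[0,0.416,0],[0.0015,0.02,0.001],0]
    - [[0,0.416,0],[0.0015,0.035,0.001],0]
    - [[0,0.416,0],[0.0015,0.047,0.001],0]
    - [[0,0.416,0],[0.0015,0.047,0.001],0]
    - [[0,0.416,0],[0.0015,0.047,0.001],0]

```text
time: 21.27
eef_pos: [0.6144, 0.0517, 0.1276]
tcp_rot: [-0.319, 0.632, -0.631, 0.318]
contact_force: [-0.3, 0.2, -0.9]
opening: 0.149
```

```bash
python3 - <<'E'
from h import *
d=ctrl.read_camera('side');cv2.imwrite('pics/s13.png',cv2.resize(d['pixels'][150:260,290:420],None,fx=5,fy=5,interpolation=cv2.INTER_CUBIC))
go(.6157,.0515,.095,-36.6,False)
E
```

```text
t 21.32 tcp [0.6154 0.0516 0.129 ] q [-0.08   0.262  1.803  0.     1.075  0.557] F [-0.3  0.5 -0.8] op 0.151
[[-0.595  0.001  0.804]
 [-0.804 -0.    -0.595]
 [-0.    -1.     0.001]]
cur az -36.5 -> -36.6 TURN [-0.0007  0.0014 -0.0005] SHIFT [-0.0001  0.034   0.0003]
```

View pics/s13.png

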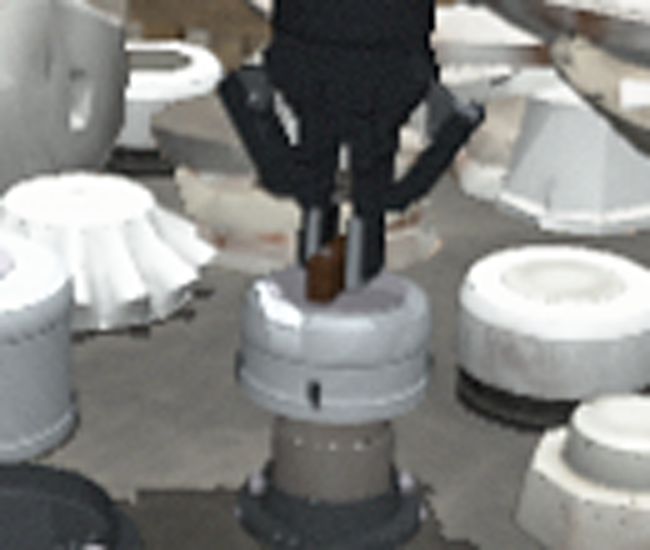

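```bash
cat >> h.py <<'E'
def proj(d,X):
    T=np.array(d['T']); c=(np.linalg.inv(T)@np.r_[X,1])[:3]
    return d['cx']+d['fx']*c[0]/-c[2], d['cy']+d['fy']*c[1]/c[2]
E
python3 - <<'E'
from h import *
d=ctrl.read_camera('side')
g=cv2.cvtColor(d['pixels'],cv2.COLOR_BGR2GRAY).astype(float)
print(proj(d,(.615,.0505,.129-.052)),proj(d,(.615,.0505,.102)),proj(d,(.615,.0505,0)),proj(d,(.615,.0505,.04)))
for v in (214,219,224,228,238,241,244,250,252,254): print(v,g[v,330:385].astype(int).tolist())
E
```

```text
(np.float64(357.5633709529599), np.float64(224.5776124881337)) (np.float64(358.00108398744464), np.float64(215.14869142871612)) (np.float64(356.2613547676511), np.float64(252.62477321253522)) (np.float64(356.92921557811013), np.float64(238.2381628893831))
214 [116, 117, 115, 110, 111, 110, 109, 109, 102, 111, 124, 133, 137, 175, 183, 193, 194, 196, 222, 243, 197, 187, 197, 201, 203, 210, 211, 216, 217, 217, 219, 219, 219, 212, 211, 186, 175, 176, 169, 166, 163, 161, 161, 157, 148, 141, 124, 113, 112, 114, 115, 113, 132, 144, 149]
219 [107, 106, 105, 105, 105, 108, 109, 104, 90, 101, 112, 120, 112, 122, 134, 141, 151, 159, 166, 167, 170, 164, 162, 164, 169, 171, 172, 174, 174, 175, 175, 169, 166, 166, 164, 162, 162, 155, 148, 150, 151, 150, 136, 129, 109, 122, 102, 107, 110, 109, 102, 104, 116, 124, 138]
224 [110, 110, 111, 110, 112, 111, 111, 76, 76, 127, 130, 123, 125, 132, 138, 141, 142, 146, 145, 149, 150, 152, 152, 154, 157, 157, 157, 158, 157, 161, 159, 153, 154, 152, 151, 151, 151, 151, 145, 146, 141, 138, 132, 129, 119, 131, 86, 94, 105, 102, 104, 74, 33, 74, 112]
228 [107, 11
[... 1057 characters left out ...]

250 [71, 73, 72, 76, 73, 72, 72, 66, 53, 56, 60, 55, 42, 43, 49, 47, 48, 53, 54, 55, 54, 58, 85, 74, 70, 73, 80, 83, 81, 72, 70, 68, 62, 56, 56, 55, 53, 55, 49, 45, 53, 63, 63, 63, 75, 71, 101, 127, 132, 129, 124, 121, 117, 117, 115]
252 [73, 71, 73, 70, 75, 73, 83, 99, 65, 53, 55, 58, 55, 52, 46, 49, 50, 53, 54, 52, 55, 56, 59, 57, 55, 57, 60, 58, 59, 59, 59, 58, 55, 57, 60, 56, 53, 51, 49, 52, 60, 65, 65, 59, 130, 97, 76, 124, 128, 125, 122, 122, 118, 113, 111]
254 [69, 73, 72, 74, 71, 75, 80, 76, 46, 43, 50, 52, 56, 56, 61, 55, 55, 47, 53, 56, 58, 53, 60, 60, 59, 57, 59, 58, 58, 57, 57, 59, 55, 52, 54, 53, 53, 52, 59, 63, 65, 64, 61, 47, 72, 77, 77, 71, 105, 119, 123, 116, 114, 113, 111]
```

Side rows: shell centre ≈357.3 px, tin ≈356.2 and dish ≈356, against expected 358.0, 356.9 and 356.3. The offset is the same for all three, so they are aligned within about 1 mm. Lowering in stages.

Request:
jog_arm:
  deltas:
    - [[0,0.001,0],[0,0.015,0],0]
    - [[0,0.001,0],[0,0.03,0],0]
    - [[0,0.001,0],[0,0.04,0],0]
    - [[0,0.001,0],[0,0.046,0],0]
    - [[0,0.001,0],[0,0.046,0],0]
    - [[0,0.001,0],[0,0.046,0],0]

```text
time: 21.87
eef_pos: [0.6164, 0.0515, 0.0843]
tcp_rot: [0.317, -0.631, 0.632, -0.319]
contact_force: [0.4, -0.2, -2.0]
opening: 0.151
```

```bash
python3 - <<'E'
from h import *
go(.6157,.0515,.062,-36.6,False)
E
```

```text
t 21.87 tcp [0.6164 0.0515 0.0843] q [-0.08   0.32   1.823  0.     0.996  0.558] F [ 0.4 -0.2 -2. ] op 0.151
[[-0.596  0.003  0.803]
 [-0.803 -0.    -0.596]
 [-0.002 -1.     0.003]]
cur az -36.6 -> -36.6 TURN [-0.0025  0.0003 -0.0016] SHIFT [ 0.0005  0.0223 -0.0006]
```

Request:
jog_arm:
  deltas:
    - [[0,0,0],[0,0.004,0],0]
    - [[0,0,0],[0,0.008,0],0]
    - [[0,0,0],[0,0.012,0],0]
    - [[0,0,0],[0,0.012,0],0]

```text
time: 22.2
eef_pos: [0.6158, 0.0516, 0.0714]
tcp_rot: [0.317, -0.631, 0.632, -0.318]
contact_force: [0.5, -0.6, -2.0]
opening: 0.147
```

```bash
python3 - <<'E'
from h import *
go(.6157,.0515,.062,-36.6,False)
E
```

```text
t 22.2 tcp [0.6158 0.0516 0.0714] q [-0.08   0.337  1.828  0.     0.975  0.558] F [ 0.5 -0.6 -2. ] op 0.147
[[-0.596  0.001  0.803]
 [-0.803 -0.    -0.596]
 [-0.001 -1.     0.001]]
cur az -36.6 -> -36.6 TURN [-0.0013  0.0004 -0.0008] SHIFT [ 0.0001  0.0094 -0.0001]
```

No contact below 77 mm, so the lugs are passing the notches. Continuing.

Request:
jog_arm:
  deltas:
    - [[0,0,0],[0,0.003,0],0]
    - [[0,0,0],[0,0.006,0],0]
    - [[0,0,0],[0,0.008,0],0]
    - [[0,0,0],[0,0.008,0],0]

```text
time: 22.53
eef_pos: [0.6154, 0.0516, 0.0626]
tcp_rot: [0.318, -0.632, 0.632, -0.318]
contact_force: [-0.3, 0.4, -0.6]
opening: 0.151
```

```bash
python3 - <<'E'
from h import *
d=ctrl.read_camera('side');cv2.imwrite('pics/s14.png',cv2.resize(d['pixels'][170:280,290:420],None,fx=5,fy=5,interpolation=cv2.INTER_CUBIC))
go(.6157,.0515,.062,-96.6,False)
E
```

```text
t 22.58 tcp [0.6156 0.0516 0.063 ] q [-0.08   0.349  1.831  0.     0.961  0.558] F [ 0.6  0.7 -1.9] op 0.148
[[-0.596  0.001  0.803]
 [-0.803 -0.    -0.596]
 [-0.    -1.     0.001]]
cur az -36.6 -> -96.6 TURN [-3.0000e-04  1.0475e+00 -7.0000e-04] SHIFT [-0.      0.001   0.0002]
```

View pics/s14.png

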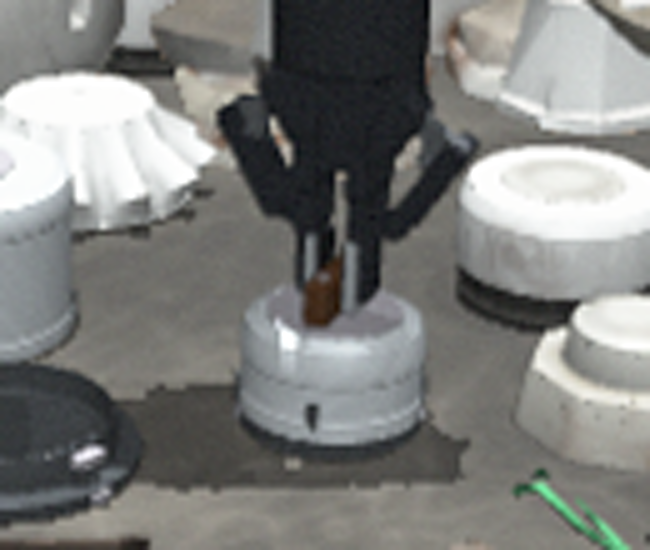

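Shell is home on the dish (skirt meets the foot at (320,440)). Twisting clockwise, keeping it about 1 mm light.

Request:
jog_arm:
  deltas:
    - [[0,0.1,0],[0,0,0],0]
    - [[0,0.22,0],[0,0,0],0]
    - [[0,0.34,0],[0,0,0],0]
    - [[0,0.46,0],[0,0,0.001],0]
    - [[0,0.58,0],[0,0,0.001],0]
    - [[0,0.7,0],[0.0005,0,0.001],0]
    - [[0,0.82,0],[0.0005,0,0.001],0]
    - [[0,0.9,0],[0.0005,0,0.001],0]
    - [[0,0.9,0],[0.0005,0,0.001],0]

```text
time: 23.33
eef_pos: [0.6162, 0.0505, 0.0632]
tcp_rot: [0.011, -0.707, 0.707, -0.011]
contact_force: [-0.3, 0.5, -1.0]
opening: 0.151
```

```bash
python3 - <<'E'
from h import *
s=ctrl.get_state(); print(s['wrist_torque'],s['joint_efforts'])
d=ctrl.read_camera('side');cv2.imwrite('pics/s15.png',cv2.resize(d['pixels'][170:280,290:420],None,fx=5,fy=5,interpolation=cv2.INTER_CUBIC))
go(.6162,.0504,.063,-96.6,False)
E
```

```text
[ 0.03952069 -0.01148593 -0.00537492] [-4.94813474e-03 -3.91942048e+01 -2.53001565e+01  2.41195528e-03
  3.87315358e-04  3.88067309e-01]
t 23.38 tcp [0.6162 0.0505 0.0632] q [-0.082  0.349  1.83  -0.     0.961  1.455] F [-0.9 -0.3 -1.7] op 0.15
[[-0.999  0.001  0.034]
 [-0.034 -0.    -0.999]
 [-0.001 -1.     0.   ]]
cur az -88.0 -> -96.6 TURN [-1.000e-04  1.494e-01 -1.100e-03] SHIFT [0.     0.0002 0.0001]
```

View pics/s15.png

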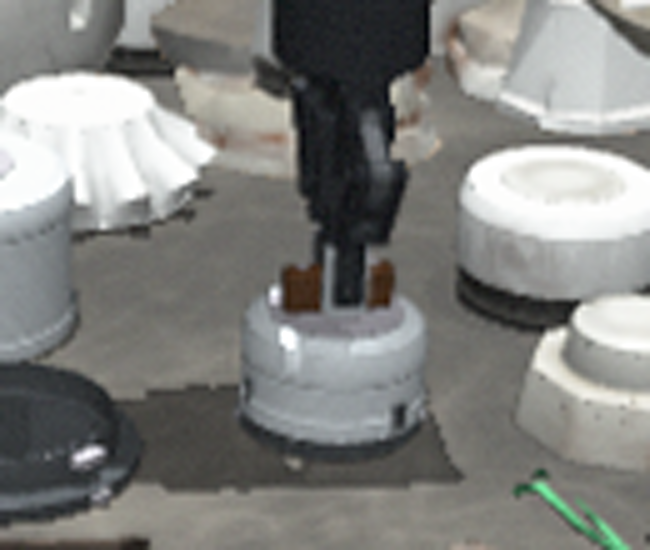

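Rib mark moved from (312,415) to (400,412), so the shell turned about 51°. Final part to the stop.

Request:
jog_arm:
  deltas:
    - [[0,0.06,0],[0,0,0],0]
    - [[0,0.12,0],[0,0,0],0]
    - [[0,0.15,0],[0,0,0],0]
    - [[0,0.17,0],[0,0,0],0]
    - [[0,0.17,0],[0,0,0],0]

```text
time: 23.8
eef_pos: [0.6162, 0.0502, 0.0633]
tcp_rot: [-0.048, -0.705, 0.706, 0.047]
contact_force: [-0.9, -1.2, -0.8]
opening: 0.153
```

```bash
python3 - <<'E'
from h import *
s=ctrl.get_state(); print(s['wrist_torque'],s['joint_efforts'][5])
go(.6162,.0504,.063,-96.6,False)
E
```

```text
[-0.32893744  0.12551284  0.00568667] 0.15072993468493223
t 23.8 tcp [0.6162 0.0502 0.0633] q [-8.200e-02  3.490e-01  1.830e+00 -1.000e-03  9.620e-01  1.623e+00] F [-0.9 -1.2 -0.8] op 0.153
[[-0.991  0.001 -0.134]
 [ 0.134 -0.001 -0.991]
 [-0.001 -1.     0.001]]
cur az -97.7 -> -96.6 TURN [-0.0007 -0.0192 -0.001 ] SHIFT [ 0.0001  0.0003 -0.0002]
```

Request:
jog_arm:
  deltas:
    - [[0,0.035,0],[0,0,0],0]
    - [[0,0.07,0],[0,0,0],0]
    - [[0,0.07,0],[0,0,0],0]
    - [[0,0.07,0],[0,0,0],0]

```text
time: 24.13
eef_pos: [0.6163, 0.0504, 0.0633]
tcp_rot: [-0.072, -0.703, 0.704, 0.071]
contact_force: [0.1, 1.4, -0.6]
opening: 0.149
```

```bash
python3 - <<'E'
from h import *
s=ctrl.get_state(); print(s['wrist_torque'],s['joint_efforts'][5])
go(.6162,.0504,.063,-96.6,False)
d=ctrl.read_camera('side');cv2.imwrite('pics/s16.png',cv2.resize(d['pixels'][200:270,320:400],None,fx=8,fy=8,interpolation=cv2.INTER_CUBIC))
E
```

```text
[ 0.01172852 -0.00872826 -0.04562341] 0.01625799690373242
t 24.13 tcp [0.6163 0.0504 0.0633] q [-0.082  0.349  1.829 -0.     0.962  1.692] F [ 0.1  1.4 -0.6] op 0.149
[[-0.979  0.001 -0.202]
 [ 0.202 -0.    -0.979]
 [-0.001 -1.    -0.   ]]
cur az -101.6 -> -96.6 TURN [-0.     -0.0877 -0.0012] SHIFT [0.0001 0.0003 0.    ]
```

View pics/s16.png

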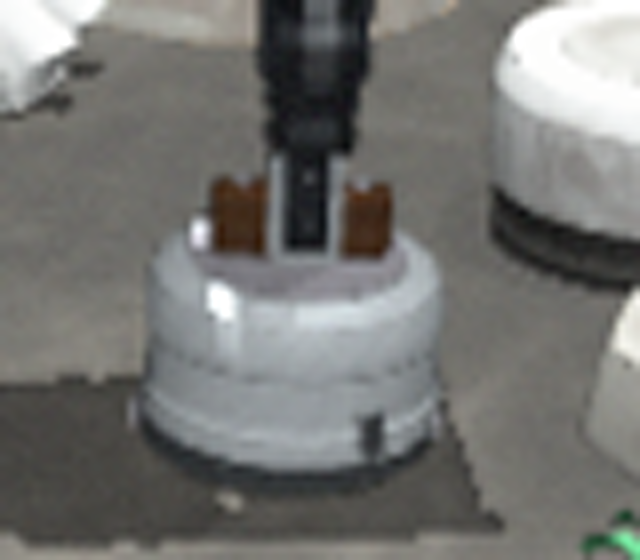

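Torque stays tiny while the tool has turned 65°, so the dish is probably turning along at the stop. I release, back off and check the ribs against the bar.

Request:
jog_arm:
  deltas:
    - [[0,0,0],[0,0.0005,0],0.5]
    - [[0,0,0],[0,0,0],0.6]
    - [[0,0,0],[0,0,0],0.6]
    - [[0,0,0],[0,-0.03,0],0.6]
    - [[0,0,0],[0,-0.07,0],0.6]
    - [[0,0,0],[0,-0.1,0],0.6]
    - [[0,0,0],[-0.1,-0.12,0.15],0.6]
    - [[0,0,0],[-0.1,-0.12,0.15],0.6]
    - [[0,0,0],[-0.1,-0.12,0.15],0.6]
    - [[0,0,0],[-0.1,-0.12,0.15],0.6]

```text
time: 25.02
eef_pos: [0.679, -0.1044, 0.1829]
tcp_rot: [-0.072, -0.703, 0.704, 0.07]
contact_force: [-0.0, 0.4, 1.0]
opening: 0.596
```

Request:
jog_arm:
  deltas:
    - [[0,0,0],[0,0,0.06],0.6]
    - [[0,0,0],[0,0,0.06],0.6]
    - [[0,0,0],[0,0,0.06],0.6]

```text
time: 25.27
eef_pos: [0.6666, -0.1682, 0.1832]
tcp_rot: [-0.074, -0.703, 0.704, 0.072]
contact_force: [0.1, 0.0, 0.6]
opening: 0.601
```

```bash
python3 - <<'E'
from h import *
st()
d=cam('top');cv2.imwrite('pics/t17.png',cv2.resize(d['pixels'][175:255,220:300],None,fx=8,fy=8,interpolation=cv2.INTER_CUBIC))
b=(230,175,295,250)
print('MS',shelltop(d,b,.06),barline(d,b,.084))
d=cam('side');cv2.imwrite('pics/s17.png',cv2.resize(d['pixels'][200:270,320:400],None,fx=8,fy=8,interpolation=cv2.INTER_CUBIC))
E
```

```text
t 25.27 tcp [ 0.6666 -0.1682  0.1832] q [-3.940e-01  3.500e-01  1.587e+00 -1.000e-03  1.201e+00  1.384e+00] F [0.1 0.  0.6] op 0.601
[[-0.979  0.003 -0.205]
 [ 0.205 -0.002 -0.979]
 [-0.004 -1.     0.002]]
MS (array([0.61575794, 0.05158269]), np.float64(0.04298561759460553), np.float64(0.0004125117382680482)) (array([0.61505078, 0.05147982]), np.float64(168.6676299589999), array([12.8, 52.6]), np.int64(147))
```

View pics/t17.png

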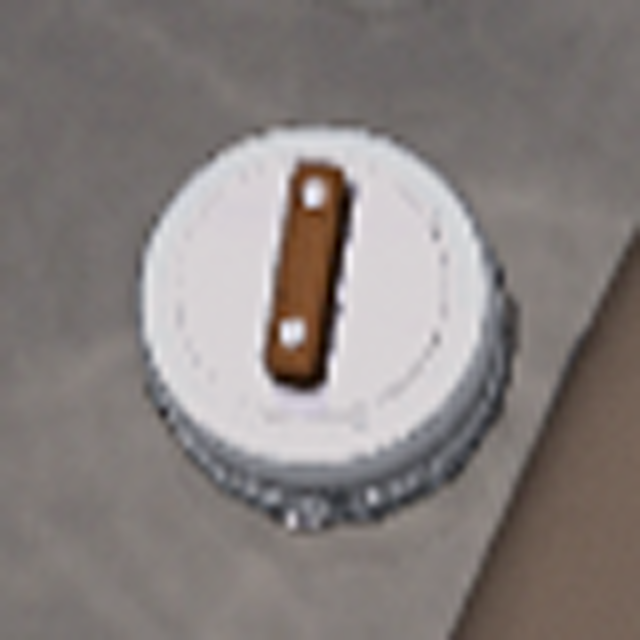

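View pics/s17.png

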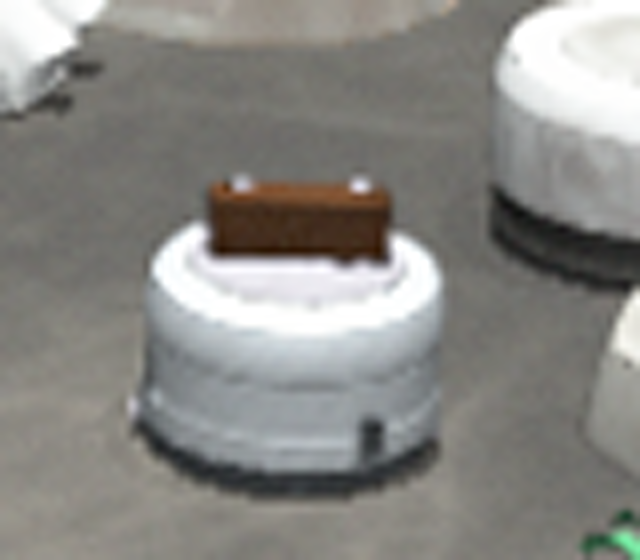

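Top view: bar centred on the shell, with a rib showing at (305,513) in the crop. I will measure the rib's bearing against the bar.

```bash
python3 - <<'E'
from h import *
d=cam('top'); p=d['pixels'].astype(int)
print(p[234:243,250:268].min(-1))
c=np.array([.6153,.0515])
for z in (.005,.009): 
    q=ray(d,(258.1-.5,239.1-.5),z)[0]; print(q,np.hypot(*(q-c)),np.degrees(np.arctan2(*(q-c)[::-1]))%180)
m=box(d,(252,236,266,243))&(p.min(-1)>150); v,u=np.nonzero(m); w=p.min(-1)[m]-120.; q=ray(d,(np.average(u,weights=w),np.average(v,weights=w)),.009)[0]; print(q,np.degrees(np.arctan2(*(q-c)[::-1]))%180)
E
```

```text
[[ 92 115 106 111 114 122 126 128 129 130 129 127 125 121 117 109 103  95]
 [112 133  92  72  87  97 103 106 105 107 104 105  95  97  92  84  84  76]
 [100 142 108 123 135  91  83  76  74  81  61  75  58  72  90  94 166 105]
 [ 90  70  95 140 142  94 100 106 125 106  91  57  46  64 101  90 176 114]
 [111  88  91  76  61  80 107 107 138 110 131  77  70  77 106  93  77  61]
 [118 120 109  86  53  88 184  97 115 131 112  80  77  51  75  92  62  53]
 [117 117 117 119  94 110 191  97 104 134  64  69  95  89  91  95  95  96]
 [116 115 114 113 121 123 112  95  95 105  97 108 125 125 125 127 126 127]
 [117 115 115 113 117 124 125 130 126 126 123 122 121 123 120 120 122 122]]
[0.57274374 0.06151155] 0.04371803147043833 166.76163167940283
[0.57179176 0.06118408] 0.04457295790654515 167.45163818226735
[0.57007393 0.06461019] 163.83411301489468
```

Rib bearing ≈167°, bar 168.7°, so the medium canister is locked. Back over it to grip the bar.

```bash
python3 - <<'E'
from h import *
go(.6153,.0514,.15,-101.6,False)
E
```

```text
t 25.42 tcp [ 0.667  -0.1628  0.1828] q [-3.870e-01  3.490e-01  1.589e+00  1.000e-03  1.202e+00  1.385e+00] F [-0.3 -0.1  0.6] op 0.598
[[-0.98   0.003 -0.201]
 [ 0.201  0.    -0.98 ]
 [-0.002 -1.    -0.001]]
cur az -101.6 -> -101.6 TURN [ 0.0006  0.0004 -0.0025] SHIFT [ 0.0937  0.0327 -0.1994]
```

Request:
jog_arm:
  deltas:
    - [[0,0,0],[0.094,0.02,-0.199],0.6]
    - [[0,0,0],[0.094,0.02,-0.199],0.6]
    - [[0,0,0],[0.094,0.02,-0.199],0.6]
    - [[0,0,0],[0.094,0.03,-0.199],0.6]
    - [[0,0,0],[0.094,0.03,-0.199],0.6]
    - [[0,0,0],[0.094,0.06,-0.199],0.6]
    - [[0,0,0],[0.094,0.06,-0.199],0.6]
    - [[0,0,0],[0.094,0.06,-0.199],0.6]
    - [[0,0,0],[0.094,0.06,-0.199],0.6]

```text
time: 26.17
eef_pos: [0.6155, 0.0514, 0.1236]
tcp_rot: [0.072, 0.704, -0.704, -0.07]
contact_force: [0.1, -1.0, 0.7]
opening: 0.599
```

```bash
python3 - <<'E'
from h import *
go(.6153,.0514,.0625,-101.6,False)
E
```

```text
t 26.17 tcp [0.6155 0.0514 0.1236] q [-0.081  0.268  1.807  0.     1.063  1.691] F [ 0.1 -1.   0.7] op 0.599
[[-0.98   0.004 -0.199]
 [ 0.199 -0.    -0.98 ]
 [-0.004 -1.    -0.   ]]
cur az -101.5 -> -101.6 TURN [ 0.0005  0.0017 -0.0037] SHIFT [0.0005 0.0611 0.0001]
```

Request:
jog_arm:
  deltas:
    - [[0,0,-0.004],[0,0.03,0],0.6]
    - [[0,0,-0.004],[0,0.05,0],0.6]
    - [[0,0,-0.004],[0,0.06,0],0.6]
    - [[0,0,-0.004],[0,0.06,0],0.6]
    - [[0,0,-0.004],[0,0.06,0],0]
    - [[0,0,-0.004],[0,0.06,0],0]
    - [[0,0,-0.004],[0,0.06,0],0]
    - [[0,0,-0.004],[0,0.06,0],0]
    - [[0,0,-0.004],[0,0.06,0],0]
    - [[0,0,-0.004],[0,0.06,0],0]
  force: 80

```text
time: 27.0
eef_pos: [0.6173, 0.0509, 0.0657]
tcp_rot: [-0.072, -0.703, 0.704, 0.07]
contact_force: [-0.1, -1.9, 6.1]
opening: 0.14
```

Request:
jog_arm:
  deltas:
    - [[0,0,0],[0,-0.005,0],0]
    - [[0,0,0],[0,-0.02,0],0]
    - [[0,0,0],[0,-0.04,0],0]
    - [[0,0,0],[0,-0.07,0],0]
    - [[0,0,0],[0,-0.07,0],0]
    - [[0,0,0],[0,-0.07,0],0]

```text
time: 27.5
eef_pos: [0.6174, 0.0512, 0.136]
tcp_rot: [0.073, 0.704, -0.703, -0.069]
contact_force: [-0.2, 0.7, -6.0]
opening: 0.14
```

```bash
python3 - <<'E'
from h import *
go(.4505,.032,.13,-101.6,False)
d=cam('side');cv2.imwrite('pics/s18.png',cv2.resize(d['pixels'][140:280,260:420],None,fx=4.5,fy=4.2,interpolation=cv2.INTER_CUBIC))
E
```

```text
t 27.5 tcp [0.6174 0.0512 0.136 ] q [-0.081  0.256  1.797  0.     1.083  1.69 ] F [-0.2  0.7 -6. ] op 0.14
[[-0.98   0.006 -0.199]
 [ 0.199 -0.    -0.98 ]
 [-0.006 -1.    -0.001]]
cur az -101.5 -> -101.6 TURN [ 0.0009  0.002  -0.0058] SHIFT [0.1598 0.005  0.0521]
```

View pics/s18.png

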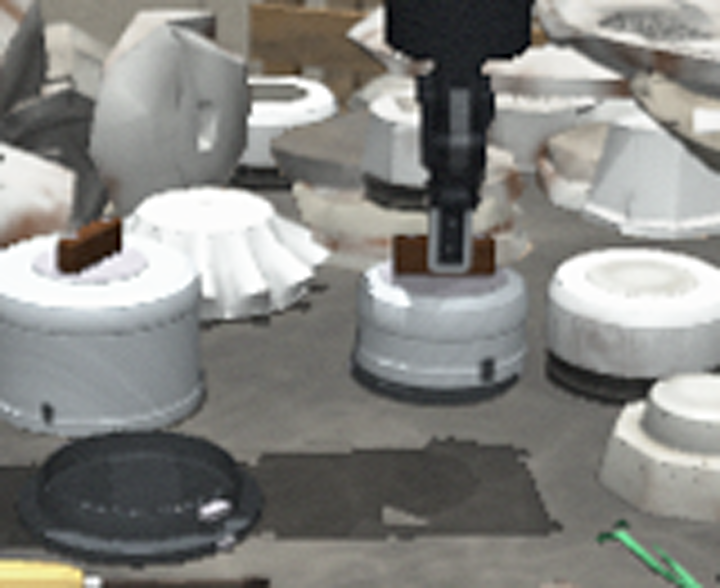

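The whole canister came up with its dish (bar at (445,255), dark foot at (440,385)). Wrist reads 6 N. Moving over the large dish.

Request:
jog_arm:
  deltas:
    - [[0,0,-0.006],[0.04,-0.01,0.013],0]
    - [[0,0,-0.006],[0.08,-0.01,0.026],0]
    - [[0,0,-0.006],[0.12,-0.01,0.04],0]
    - [[0,0,-0.006],[0.158,-0.01,0.052],0]
    - [[0,0,-0.006],[0.158,-0.01,0.052],0]
    - [[0,0,-0.006],[0.158,-0.01,0.052],0]
    - [[0,0,-0.006],[0.158,-0.01,0.052],0]

```text
time: 28.13
eef_pos: [0.4492, 0.032, 0.1417]
tcp_rot: [0.068, 0.704, -0.703, -0.073]
contact_force: [1.1, -0.3, -5.5]
opening: 0.141
```

```bash
python3 - <<'E'
from h import *
go(.4525,.0318,.105,-101.6,False)
d=cam('side');cv2.imwrite('pics/s19.png',cv2.resize(d['pixels'][160:280,240:360],None,fx=5,fy=5,interpolation=cv2.INTER_CUBIC))
print(proj(d,(.4505,.032,.01)),proj(d,(.4505,.032,.12)))
E
```

```text
t 28.13 tcp [0.4492 0.032  0.1417] q [-1.550e-01 -1.220e-01  2.186e+00  1.000e-03  1.085e+00  1.616e+00] F [ 1.1 -0.3 -5.5] op 0.141
[[-0.98  -0.007 -0.199]
 [ 0.199  0.002 -0.98 ]
 [ 0.007 -1.    -0.   ]]
cur az -101.5 -> -101.6 TURN [0.0003 0.0017 0.0074] SHIFT [-0.0035  0.0367 -0.0005]
(np.float64(291.88841297783597), np.float64(256.7269606417702)) (np.float64(291.27964964803687), np.float64(214.7572268507543))
```

View pics/s19.png

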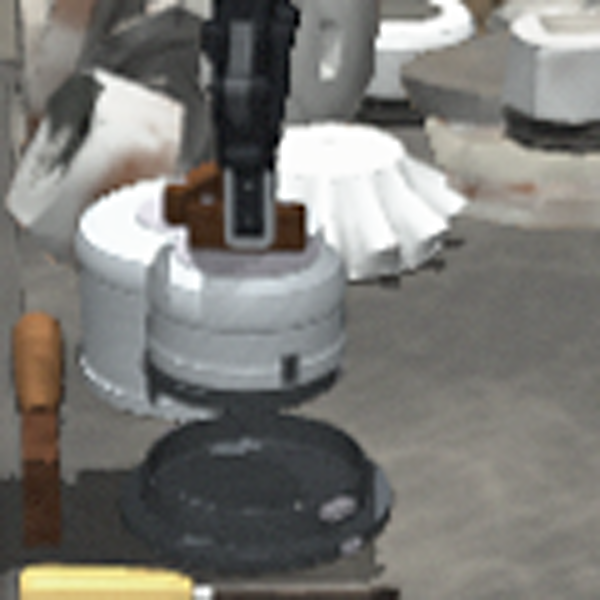

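Canister at centre column ≈246, dish ≈256 (crop). Most of that is the 3.5 mm x still to go. Correct and lower.

Request:
jog_arm:
  deltas:
    - [[0,0,0.007],[-0.004,0,-0.001],0]
    - [[0,0,0.007],[-0.004,0.01,-0.001],0]
    - [[0,0,0.007],[-0.004,0.02,-0.001],0]
    - [[0,0,0.007],[-0.004,0.03,-0.001],0]
    - [[0,0,0.007],[-0.004,0.03,-0.001],0]
    - [[0,0,0.007],[-0.004,0.03,-0.001],0]

```text
time: 28.68
eef_pos: [0.4535, 0.0323, 0.111]
tcp_rot: [0.07, 0.704, -0.703, -0.072]
contact_force: [0.5, -0.1, -5.1]
opening: 0.142
```

```bash
python3 - <<'E'
from h import *
go(.453,.0318,.079,-101.6,False)
d=cam('side');cv2.imwrite('pics/s20.png',cv2.resize(d['pixels'][180:280,240:340],None,fx=6,fy=6,interpolation=cv2.INTER_CUBIC))
E
```

```text
t 28.68 tcp [0.4535 0.0323 0.111 ] q [-0.153 -0.068  2.199  0.     1.012  1.618] F [ 0.5 -0.1 -5.1] op 0.142
[[-0.98  -0.002 -0.199]
 [ 0.199  0.001 -0.98 ]
 [ 0.003 -1.    -0.   ]]
cur az -101.5 -> -101.6 TURN [0.0002 0.0019 0.0026] SHIFT [0.0003 0.032  0.0005]
```

View pics/s20.png

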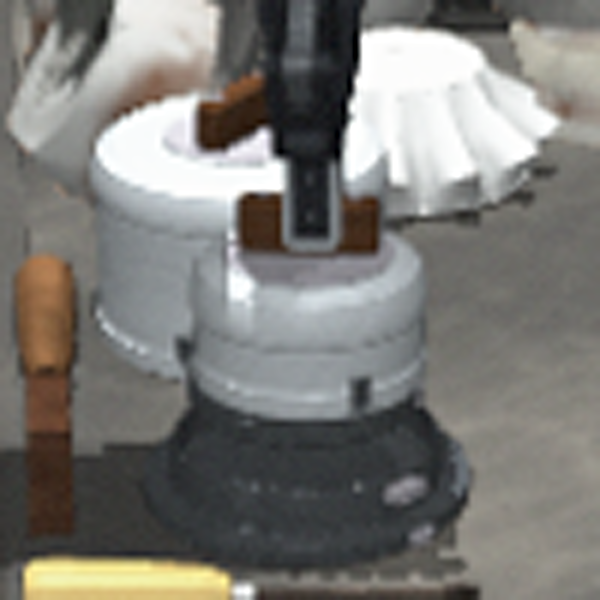

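Centres agree now (≈308 against ≈306). Lowering.

Request:
jog_arm:
  deltas:
    - [[0,0,0.003],[0,0.008,0],0]
    - [[0,0,0.003],[0,0.016,0],0]
    - [[0,0,0.003],[0,0.022,0],0]
    - [[0,0,0.003],[0,0.028,0],0]
    - [[0,0,0.003],[0,0.03,0],0]
    - [[0,0,0.003],[0,0.03,0],0]

```text
time: 29.23
eef_pos: [0.4535, 0.0322, 0.0809]
tcp_rot: [0.071, 0.704, -0.704, -0.071]
contact_force: [-0.4, -0.4, -6.2]
opening: 0.141
```

Request:
jog_arm:
  deltas:
    - [[0,0,0],[0,0.002,0],0]
    - [[0,0,0],[0,0.004,0],0]
    - [[0,0,0],[0,0.004,0],0]

```text
time: 29.48
eef_pos: [0.4543, 0.032, 0.0776]
tcp_rot: [-0.072, -0.703, 0.704, 0.07]
contact_force: [-0.4, 0.3, -0.9]
opening: 0.145
```

```bash
python3 - <<'E'
from h import *
go(.453,.0318,.079,-101.6,False)
d=cam('side');cv2.imwrite('pics/s21.png',cv2.resize(d['pixels'][180:280,240:340],None,fx=6,fy=6,interpolation=cv2.INTER_CUBIC))
E
```

```text
t 29.48 tcp [0.4543 0.032  0.0776] q [-0.153 -0.011  2.217 -0.     0.933  1.618] F [-0.4  0.3 -0.9] op 0.145
[[-0.98   0.002 -0.199]
 [ 0.199 -0.    -0.98 ]
 [-0.002 -1.    -0.   ]]
cur az -101.5 -> -101.6 TURN [ 0.      0.0019 -0.0022] SHIFT [ 0.0012 -0.0014  0.0005]
```

View pics/s21.png

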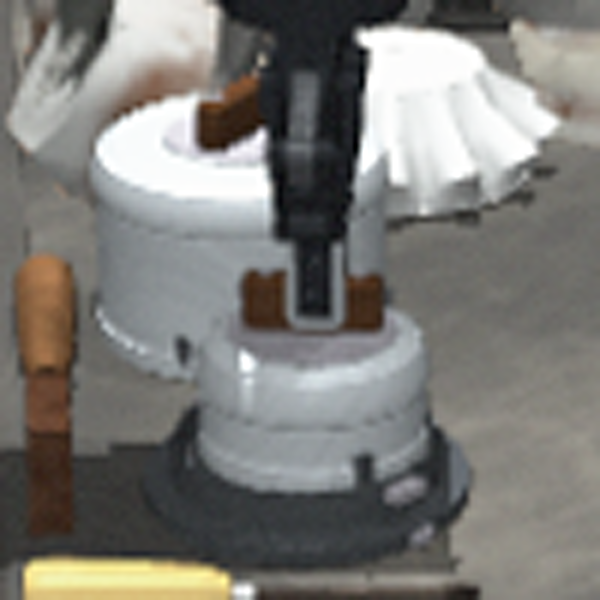

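The canister sits in the neck and the force fell to 1 N. Release, rise, and look from above.

Request:
jog_arm:
  deltas:
    - [[0,0,0],[0,0.0015,0],0]
    - [[0,0,0],[0,0.0015,0],0.5]
    - [[0,0,0],[0,0.0015,0],0.5]
    - [[0,0,0],[0,0.0015,0],0.5]
    - [[0,0,0],[0,-0.03,0],0.6]
    - [[0,0,0],[0,-0.07,0],0.6]
    - [[0,0,0],[0,-0.12,0],0.6]
    - [[0,0,0],[0,-0.13,-0.04],0.6]
    - [[0,0,0],[0,-0.13,-0.08],0.6]
    - [[0,0,0],[0,-0.13,-0.12],0.6]

```text
time: 30.37
eef_pos: [0.4801, 0.1509, 0.2115]
tcp_rot: [0.075, 0.704, -0.703, -0.068]
contact_force: [0.9, -0.3, 0.4]
opening: 0.6
```

Request:
jog_arm:
  deltas:
    - [[0,0,0],[0,0,-0.1],0.9]
    - [[0,0,0],[0,0,-0.1],0.9]
    - [[0,0,0],[0,0,-0.1],0.9]
    - [[0,0,0],[0,0,-0.1],0.9]

```text
time: 30.7
eef_pos: [0.5008, 0.2525, 0.2124]
tcp_rot: [0.074, 0.705, -0.702, -0.066]
contact_force: [-0.2, 0.3, -0.1]
opening: 0.901
```

```bash
python3 - <<'E'
from h import *
st()
d=cam('top');cv2.imwrite('pics/t22.png',cv2.resize(d['pixels'][245:345,130:330],None,fx=4,fy=4,interpolation=cv2.INTER_CUBIC))
p=d['pixels'].astype(int); B,G,Rr=p[...,0],p[...,1],p[...,2]
br=box(d,(238,258,312,333))&(p.min(-1)>170); nn,l,s,c=cv2.connectedComponentsWithStats(br.astype(np.uint8))
for i in range(1,nn):
    if s[i,4]>8: print('  bright',s[i],ray(d,c[i],.025))
fm=box(d,(238,258,312,333))&(B-Rr>8); fm=big(cv2.morphologyEx(fm.astype(np.uint8),cv2.MORPH_CLOSE,np.ones((5,5)))>0)
print('LD',circ(ray(d,outline(fm),.010)))
b=(240,255,310,330); print('MS',shelltop(d,b,.07),barline(d,b,.094))
b=(140,255,245,345); print('LS',shelltop(d,b,.09),barline(d,b,.114))
E
```

```text
t 30.7 tcp [0.5008 0.2525 0.2124] q [ 2.870e-01  4.600e-02  1.885e+00 -1.000e-03  1.198e+00  2.056e+00] F [-0.2  0.3 -0.1] op 0.901
[[-0.98   0.012 -0.197]
 [ 0.197  0.002 -0.98 ]
 [-0.011 -1.    -0.005]]
  bright [ 251  268   44   45 1315] [[0.45878543 0.03552891]]
  bright [293 273   7   7  28] [[ 0.48468716 -0.01337028]]
  bright [250 309   6   8  27] [[0.41777318 0.07822677]]
LD (array([0.45027879, 0.03172191]), np.float64(0.06439597714064864), np.float64(0.00047384739127714903))
MS (array([0.45310571, 0.03277747]), np.float64(0.042940081548430896), np.float64(0.00046245624713318195)) (array([0.45247174, 0.03249401]), np.float64(168.32334355679356), array([12.7, 52.9]), np.int64(164))
LS (array([0.44107919, 0.19549768]), np.float64(0.05895163362640573), np.float64(0.0009579668718511236)) (array([0.4403497 , 0.19897658]), np.float64(51.0166139099413), array([53.1, 11.2]), np.int64(141))
```

View pics/t22.png

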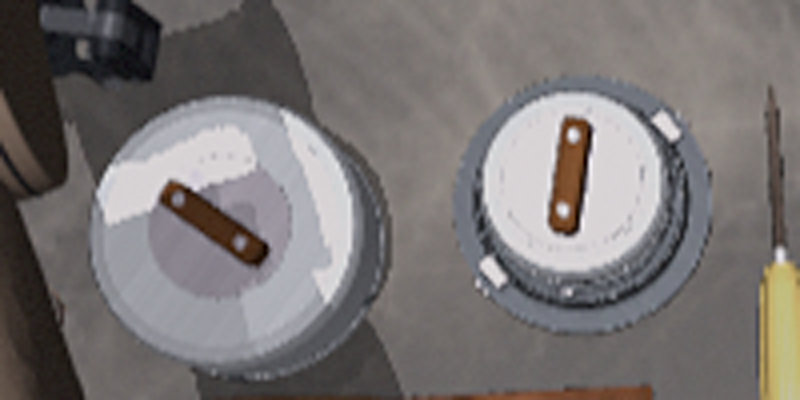

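Medium canister stands 2.4 mm off the large dish's centre (allowed 8), bar 168°. The large shell's bar is at (0.440, 0.199), 51°. Going to grip it.

```bash
python3 - <<'E'
from h import *
go(.4402,.1989,.16,-39,False)
E
```

```text
t 30.75 tcp [0.5004 0.2506 0.212 ] q [ 2.840e-01  4.500e-02  1.887e+00 -2.000e-03  1.199e+00  2.055e+00] F [-0.6  0.2  0. ] op 0.9
[[-0.98   0.011 -0.198]
 [ 0.198  0.001 -0.98 ]
 [-0.01  -1.    -0.003]]
cur az -101.4 -> -39.0 TURN [-0.003  -1.0897 -0.0107] SHIFT [0.0493 0.0513 0.0627]
```

Request:
jog_arm:
  deltas:
    - [[0,-0.12,0],[0.02,0,0.02],0.9]
    - [[0,-0.24,0],[0.04,0,0.04],0.9]
    - [[0,-1.09,-0.01],[0.049,0,0.063],0.9]
    - [[0,-1.09,-0.01],[0.049,0,0.063],0.9]
    - [[0,-1.09,-0.01],[0.049,0,0.063],0.9]
    - [[0,-1.09,-0.01],[0.049,0,0.063],0.9]
    - [[0,-1.09,-0.01],[0.049,0,0.063],0.9]
    - [[0,-1.09,-0.01],[0.049,0.02,0.063],0.9]
    - [[0,-1.09,-0.01],[0.049,0.05,0.063],0.9]
    - [[0,-1.09,-0.01],[0.049,0.05,0.063],0.9]

```text
time: 31.58
eef_pos: [0.4368, 0.1965, 0.1561]
tcp_rot: [0.308, -0.638, 0.639, -0.301]
contact_force: [-0.6, -1.4, -1.6]
opening: 0.899
```

Request:
jog_arm:
  deltas:
    - [[0,0,0],[0,0,0],0.6]
    - [[0,0,0],[0,0,0],0.6]

```text
time: 31.75
eef_pos: [0.4364, 0.1957, 0.1561]
tcp_rot: [0.307, -0.638, 0.639, -0.3]
contact_force: [-0.2, 0.1, -0.2]
opening: 0.636
```

```bash
python3 - <<'E'
from h import *
go(.4402,.1989,.0935,-39,False)
d=cam('side');cv2.imwrite('pics/s23.png',cv2.resize(d['pixels'][120:280,200:360],None,fx=4,fy=3.7,interpolation=cv2.INTER_CUBIC))
E
```

```text
t 31.75 tcp [0.4364 0.1957 0.1561] q [ 0.211 -0.071  2.11  -0.004  1.113  0.896] F [-0.2  0.1 -0.2] op 0.636
[[-0.632 -0.009  0.775]
 [-0.775 -0.005 -0.632]
 [ 0.01  -1.    -0.004]]
cur az -39.2 -> -39.0 TURN [ 0.0038 -0.003   0.0101] SHIFT [-0.0056  0.0626  0.0012]
```

View pics/s23.png

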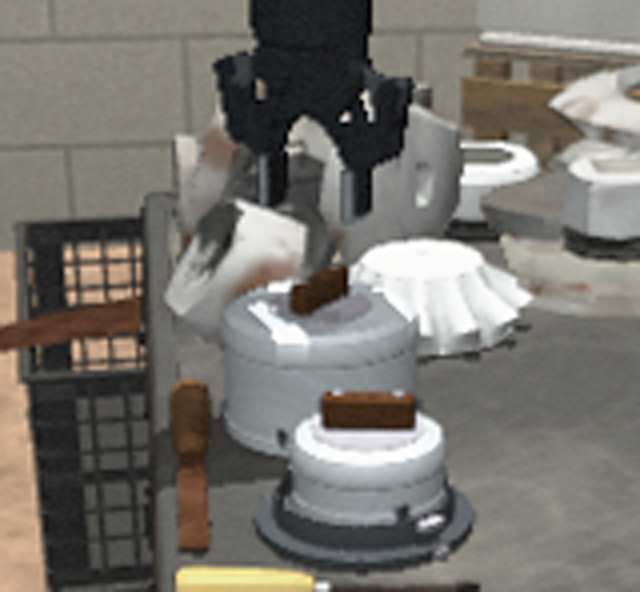

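The open fingers stand above the large shell's bar (320,290). The box-like part behind is clear of them. Centring, descending and gripping.

Request:
jog_arm:
  deltas:
    - [[0.004,-0.003,0.01],[-0.0055,0,0.001],0.6]
    - [[0.004,-0.003,0.01],[-0.0055,0.02,0.001],0.6]
    - [[0.004,-0.003,0.01],[-0.0055,0.045,0.001],0.6]
    - [[0.004,-0.003,0.01],[-0.0055,0.058,0.001],0.6]
    - [[0.004,-0.003,0.01],[-0.0055,0.061,0.001],0.6]
    - [[0.004,-0.003,0.01],[-0.0055,0.061,0.001],0.6]
    - [[0.004,-0.003,0.01],[-0.0055,0.061,0.001],0.6]

```text
time: 32.38
eef_pos: [0.4421, 0.1997, 0.0975]
tcp_rot: [0.303, -0.638, 0.639, -0.306]
contact_force: [-0.2, -0.7, 0.4]
opening: 0.602
```

Request:
jog_arm:
  deltas:
    - [[0,0,0],[0,0,0],0]
    - [[0,0,0],[0,0,0],0]
    - [[0,0,0],[0,0,0],0]
    - [[0,0,0],[0,0,0],0]
    - [[0,0,0],[0,0,0],0]
    - [[0,0,0],[0,0,0],0]
  force: 60

```text
time: 32.88
eef_pos: [0.443, 0.1998, 0.0984]
tcp_rot: [0.302, -0.637, 0.639, -0.307]
contact_force: [-0.1, 0.0, 3.5]
opening: 0.147
```

```bash
python3 - <<'E'
from h import *
go(.4402,.1989,.0935,-39,False)
E
```

```text
t 32.88 tcp [0.443  0.1998 0.0984] q [ 2.15e-01  2.10e-02  2.14e+00 -1.00e-03  9.74e-01  8.95e-01] F [-0.1  0.   3.5] op 0.147
[[-0.629  0.007  0.778]
 [-0.778  0.001 -0.629]
 [-0.005 -1.     0.005]]
cur az -38.9 -> -39.0 TURN [-0.005   0.0009 -0.0054] SHIFT [ 0.0025  0.0049 -0.0017]
```

Request:
jog_arm:
  deltas:
    - [[-0.005,0,-0.005],[0,-0.02,0],0]
    - [[-0.005,0,-0.005],[0,-0.05,0],0]
    - [[-0.005,0,-0.005],[0,-0.09,0],0]
    - [[-0.005,0,-0.005],[0,-0.12,0],0]
    - [[-0.005,0,-0.005],[0,-0.12,0],0]
    - [[-0.005,0,-0.005],[0,-0.12,0],0]

```text
time: 33.38
eef_pos: [0.4428, 0.1998, 0.2197]
tcp_rot: [0.303, -0.638, 0.638, -0.306]
contact_force: [-0.0, -0.2, -4.0]
opening: 0.147
```

```bash
python3 - <<'E'
from h import *
go(.4533,.0324,.217,-83.85,False)
E
```

```text
t 33.38 tcp [0.4428 0.1998 0.2197] q [ 0.214 -0.132  2.043  0.     1.227  0.894] F [-0.  -0.2 -4. ] op 0.147
[[-0.629  0.003  0.778]
 [-0.778  0.001 -0.629]
 [-0.003 -1.     0.002]]
cur az -39.0 -> -83.8 TURN [-5.000e-04  7.835e-01 -3.500e-03] SHIFT [0.1236 0.0026 0.1134]
```

Request:
jog_arm:
  deltas:
    - [[0,0.12,0],[0.025,0,0.022],0]
    - [[0,0.24,0],[0.05,0,0.045],0]
    - [[0,0.36,0],[0.075,0,0.068],0]
    - [[0,0.48,0],[0.1,0,0.092],0]
    - [[0,0.6,0],[0.1236,0,0.1134],0]
    - [[0,0.72,0],[0.1236,0,0.1134],0]
    - [[0,0.7835,0],[0.1236,0,0.1134],0]
    - [[0,0.7835,0],[0.1236,0,0.1134],0]
    - [[0,0.7835,0],[0.1236,0,0.1134],0]
    - [[0,0.7835,0],[0.1236,0,0.1134],0]

```text
time: 34.22
eef_pos: [0.4523, 0.0328, 0.2179]
tcp_rot: [-0.039, 0.707, -0.705, 0.039]
contact_force: [0.2, -0.3, -2.4]
opening: 0.14
```

```bash
python3 - <<'E'
from h import *
go(.4533,.0324,.14,-83.85,False)
d=cam('side');cv2.imwrite('pics/s24.png',cv2.resize(d['pixels'][130:280,220:370],None,fx=4,fy=4,interpolation=cv2.INTER_CUBIC))
X=(.4508,.0321)
print(proj(d,(*X,.12)),proj(d,(*X,.17)),proj(d,(*X,.05)),proj(d,(*X,.01)))
g=cv2.cvtColor(d['pixels'],cv2.COLOR_BGR2GRAY).astype(int)
for v in range(186,214,4): print(v,g[v,255:330].tolist())
E
```

```text
t 34.22 tcp [0.4523 0.0328 0.2179] q [-1.530e-01 -2.100e-01  2.113e+00  2.000e-03  1.238e+00  1.308e+00] F [ 0.2 -0.3 -2.4] op 0.14
[[-0.994 -0.     0.109]
 [-0.109  0.002 -0.994]
 [-0.    -1.    -0.002]]
cur az -83.7 -> -83.8 TURN [ 0.0017  0.002  -0.0001] SHIFT [-0.0009  0.0779  0.0007]
(np.float64(291.40315377302977), np.float64(214.73410151041415)) (np.float64(291.1124242863749), np.float64(194.5330021998216)) (np.float64(291.79292408705135), np.float64(241.81697126836522)) (np.float64(292.0071172942976), np.float64(256.7000101407585))
186 [57, 31, 71, 181, 225, 236, 155, 119, 128, 132, 142, 151, 153, 245, 249, 247, 248, 247, 247, 248, 241, 236, 238, 238, 173, 144, 146, 145, 144, 146, 145, 144, 146, 144, 147, 146, 147, 167, 175, 174, 175, 171, 169, 168, 171, 177, 178, 185, 185, 179, 185, 191, 192, 190, 186, 183, 183, 177, 242, 214, 175, 161, 151, 130, 118, 117, 120, 120, 120, 119, 153, 172, 174, 182, 180]
190 [130, 195, 210, 211, 211, 212, 133, 109, 125, 130, 134, 140, 138, 172, 176, 158, 155, 158, 158, 160, 158, 165, 163, 170, 173, 175, 178, 180, 180, 178, 182, 182, 180, 183, 18
[... 1382 characters left out ...]
9, 122, 124, 122, 126, 131, 133, 137, 138, 143, 140, 138, 140, 144, 143, 148, 148, 143, 149, 149, 150, 151, 152, 151, 149, 149, 151, 149, 149, 148, 150, 150, 146, 148, 144, 145, 145, 139, 140, 143, 142, 139, 136, 138, 134, 132, 130, 130, 128, 120, 119, 113, 107, 87, 204, 211, 217, 211, 218, 231, 242, 248, 250, 208, 128, 101]
210 [95, 93, 92, 98, 102, 104, 110, 108, 116, 119, 123, 126, 128, 130, 135, 131, 135, 137, 137, 141, 145, 144, 147, 144, 145, 146, 148, 149, 149, 150, 153, 151, 152, 149, 150, 148, 151, 149, 149, 147, 148, 145, 146, 148, 148, 148, 144, 139, 139, 139, 137, 138, 135, 133, 133, 133, 125, 124, 124, 117, 112, 105, 95, 101, 95, 173, 186, 182, 153, 138, 122, 141, 100, 105, 112]
```

View pics/s24.png

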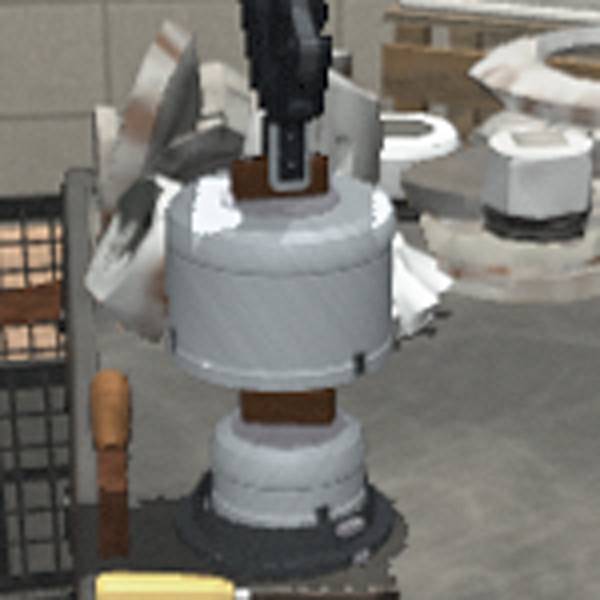

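The shell is level. Its outline centre is about 1–2 px left of expectation, so I lower it to just above the dish, where its 132 mm skirt can be compared directly with the 132 mm foot.

Request:
jog_arm:
  deltas:
    - [[0,0.002,0],[-0.001,0.02,0.001],0]
    - [[0,0.002,0],[-0.002,0.04,0.001],0]
    - [[0,0.002,0],[-0.002,0.06,0.001],0]
    - [[0,0.002,0],[-0.002,0.074,0.001],0]
    - [[0,0.002,0],[-0.002,0.074,0.001],0]
    - [[0,0.002,0],[-0.002,0.074,0.001],0]
    - [[0,0.002,0],[-0.002,0.074,0.001],0]

```text
time: 34.85
eef_pos: [0.4554, 0.0324, 0.1453]
tcp_rot: [-0.037, 0.706, -0.706, 0.039]
contact_force: [-0.3, -0.9, -2.5]
opening: 0.142
```

```bash
python3 - <<'E'
from h import *
go(.4533,.0324,.14,-83.85,False)
d=cam('side');cv2.imwrite('pics/s25.png',cv2.resize(d['pixels'][190:280,240:345],None,fx=7,fy=6.6,interpolation=cv2.INTER_CUBIC))
X=(.4508,.0321)
print([np.round(proj(d,(*X,z)),1) for z in (.01,.04,.09,.13)])
g=cv2.cvtColor(d['pixels'],cv2.COLOR_BGR2GRAY).astype(int)
for v in list(range(214,246,4))+list(range(250,268,2)): print(v,g[v,256:270].tolist(),g[v,312:328].tolist())
E
```

```text
t 34.85 tcp [0.4554 0.0324 0.1453] q [-1.530e-01 -1.180e-01  2.174e+00  2.000e-03  1.083e+00  1.309e+00] F [-0.3 -0.9 -2.5] op 0.142
[[-0.994  0.002  0.108]
 [-0.108  0.001 -0.994]
 [-0.003 -1.    -0.001]]
cur az -83.8 -> -83.8 TURN [ 0.001   0.0009 -0.0026] SHIFT [ 0.0021  0.0053 -0.0002]
[array([292. , 256.7]), array([291.8, 245.6]), array([291.6, 226.5]), array([291.3, 210.8])]
214 [99, 86, 74, 71, 105, 124, 122, 112, 119, 139, 154, 155, 157, 160] [181, 177, 211, 247, 253, 236, 181, 133, 86, 70, 77, 98, 109, 114, 115, 91]
218 [119, 120, 118, 116, 114, 116, 116, 110, 125, 128, 131, 136, 143, 142] [168, 152, 149, 170, 162, 154, 139, 111, 104, 104, 106, 106, 104, 105, 108, 108]
222 [119, 119, 120, 121, 120, 121, 122, 114, 102, 105, 116, 127, 132, 136] [149, 142, 133, 127, 118, 105, 102, 103, 105, 108, 107, 106, 106, 108, 108, 104]
226 [118, 117, 115, 115, 114, 110, 113, 107, 103, 108, 114, 121, 127, 130] [126, 129, 128, 121, 120, 113, 102, 100, 111, 113, 107, 106, 108, 108, 106, 108]
230 [112, 115, 115, 119, 118, 121, 121, 119, 105, 108, 112, 119, 123, 125] [133, 133, 131, 122, 116, 
[... 1063 characters left out ...]
 136, 138, 137, 134, 133, 128, 129]
258 [59, 56, 57, 55, 58, 57, 56, 58, 61, 54, 55, 56, 40, 42] [41, 43, 52, 60, 64, 61, 57, 70, 113, 130, 132, 127, 129, 130, 132, 134]
260 [53, 55, 54, 56, 55, 58, 54, 45, 53, 53, 53, 57, 50, 43] [37, 47, 54, 61, 65, 64, 65, 78, 80, 114, 132, 136, 135, 135, 137, 135]
262 [57, 54, 53, 54, 56, 54, 58, 52, 42, 49, 54, 52, 55, 46] [50, 58, 64, 60, 60, 41, 77, 83, 82, 76, 133, 142, 144, 143, 144, 142]
264 [58, 55, 55, 56, 56, 54, 59, 54, 47, 44, 51, 53, 52, 57] [63, 62, 66, 53, 44, 72, 81, 85, 84, 102, 134, 140, 136, 136, 139, 137]
266 [57, 57, 52, 54, 49, 58, 57, 55, 54, 57, 49, 51, 48, 52] [58, 42, 39, 60, 84, 85, 83, 82, 97, 134, 138, 139, 136, 138, 136, 135]
```

View pics/s25.png

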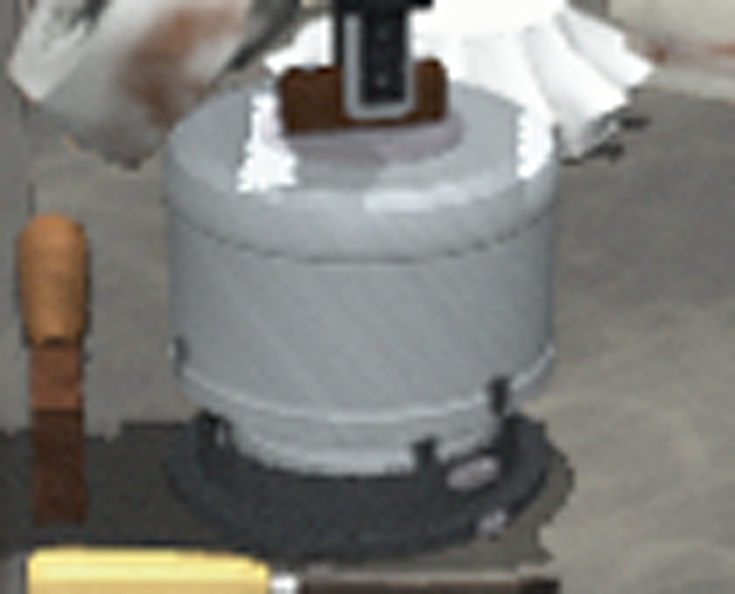

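Request:
jog_arm:
  deltas:
    - [[0,0,0],[0,0,0],0]
    - [[0,0,0],[0,0,0],0]
    - [[0,0,0],[0,0,0],0]
    - [[0,0,0],[0,0,0],0]

```text
time: 35.23
eef_pos: [0.456, 0.0322, 0.1463]
tcp_rot: [-0.037, 0.706, -0.706, 0.04]
contact_force: [-0.5, -0.1, -1.8]
opening: 0.145
```

```bash
python3 - <<'E'
from h import *
go(.4533,.0324,.14,-83.85,False)
gs=[]
for i in range(4):
    d=ctrl.read_camera('side'); gs.append(cv2.cvtColor(d['pixels'],cv2.COLOR_BGR2GRAY).astype(float))
g=np.mean(gs,0).astype(int)
for v in list(range(218,246,4)): print(v,g[v,256:270].tolist(),g[v,312:328].tolist())
for v in range(254,272,1): print(v,g[v,258:272].tolist(),g[v,312:328].tolist())
e=cv2.resize(d['pixels'][240:280,250:335],None,fx=9,fy=9,interpolation=cv2.INTER_CUBIC);cv2.imwrite('pics/s26.png',np.clip(e*1.6,0,255).astype(np.uint8))
E
```

```text
t 35.23 tcp [0.456  0.0322 0.1463] q [-1.530e-01 -1.190e-01  2.173e+00  2.000e-03  1.083e+00  1.309e+00] F [-0.5 -0.1 -1.8] op 0.145
[[-0.994  0.004  0.108]
 [-0.108  0.001 -0.994]
 [-0.005 -1.    -0.001]]
cur az -83.8 -> -83.8 TURN [ 0.0005  0.0008 -0.0045] SHIFT [ 0.0027  0.0063 -0.0005]
218 [118, 117, 117, 116, 115, 116, 114, 108, 114, 123, 130, 135, 140, 143] [163, 155, 149, 168, 164, 153, 139, 116, 106, 105, 106, 105, 104, 108, 108, 108]
222 [118, 120, 117, 117, 119, 120, 119, 122, 106, 100, 114, 121, 129, 134] [148, 144, 135, 129, 117, 99, 105, 100, 106, 107, 107, 108, 107, 108, 107, 107]
226 [117, 118, 115, 114, 113, 111, 113, 114, 103, 104, 112, 120, 126, 128] [138, 131, 126, 123, 119, 113, 106, 100, 108, 111, 108, 107, 105, 108, 108, 109]
230 [113, 114, 114, 115, 117, 120, 119, 118, 105, 106, 112, 115, 122, 126] [132, 131, 130, 126, 118, 112, 104, 100, 106, 107, 107, 111, 109, 106, 106, 106]
234 [107, 110, 110, 110, 111, 114, 115, 116, 107, 106, 113, 119, 121, 123] [131, 127, 126, 122, 120, 113, 104, 102, 111, 114, 114, 111, 110, 109, 110, 110]
238 [111, 113, 110, 109, 107, 
[... 1995 characters left out ...]
, 137, 136, 135, 135]
267 [55, 57, 56, 54, 56, 55, 55, 55, 54, 47, 48, 50, 55, 54] [60, 44, 59, 83, 84, 83, 78, 97, 98, 128, 138, 137, 137, 136, 135, 136]
268 [53, 57, 56, 56, 54, 55, 57, 55, 55, 52, 51, 52, 51, 50] [76, 61, 82, 84, 81, 79, 77, 130, 137, 135, 138, 138, 139, 140, 143, 142]
269 [53, 54, 54, 56, 55, 56, 56, 54, 56, 56, 54, 53, 48, 52] [70, 79, 84, 83, 81, 102, 103, 132, 139, 138, 138, 139, 143, 143, 143, 143]
270 [57, 55, 56, 55, 56, 58, 56, 57, 54, 56, 56, 56, 53, 55] [87, 84, 85, 83, 80, 136, 146, 141, 143, 144, 144, 142, 144, 145, 144, 144]
271 [55, 53, 52, 52, 54, 55, 54, 55, 55, 53, 55, 56, 55, 54] [86, 85, 85, 84, 81, 137, 145, 142, 142, 143, 145, 144, 142, 143, 143, 143]
```

View pics/s26.png

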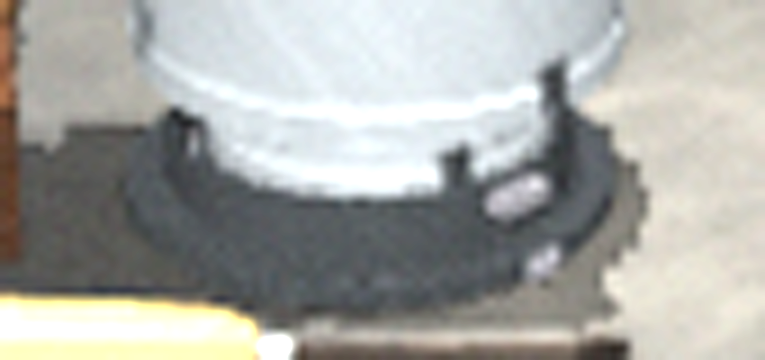

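Foot outline centre ≈290.2 px, shell ≈291.6 px (expected 0.5 less than the foot). The shell is about 3–4 mm too far in +x, which agrees with the measured TCP of 0.456 against the 0.453 wanted. Correcting and rechecking.

Request:
jog_arm:
  deltas:
    - [[0,0,-0.004],[0.003,0,0],0]
    - [[0,0,-0.004],[0.003,0.004,0],0]
    - [[0,0,-0.004],[0.003,0.008,0],0]
    - [[0,0,-0.004],[0.003,0.008,0],0]
    - [[0,0,-0.004],[0.003,0.008,0],0]
    - [[0,0,-0.004],[0.003,0.008,0],0]

```text
time: 35.93
eef_pos: [0.4527, 0.0319, 0.1376]
tcp_rot: [-0.038, 0.706, -0.706, 0.038]
contact_force: [-0.1, 0.2, -1.8]
opening: 0.148
```

```bash
python3 - <<'E'
from h import *
go(.453,.0324,.109,-83.85,False)
gs=[]
for i in range(3):
    d=ctrl.read_camera('side'); gs.append(cv2.cvtColor(d['pixels'],cv2.COLOR_BGR2GRAY).astype(float))
g=np.mean(gs,0).astype(int)
for v in list(range(226,248,4)): print(v,g[v,256:270].tolist(),g[v,312:328].tolist())
for v in (261,262,263): print(v,g[v,258:272].tolist(),g[v,312:328].tolist())
E
```

```text
t 35.93 tcp [0.4527 0.0319 0.1376] q [-1.540e-01 -1.110e-01  2.184e+00  1.000e-03  1.069e+00  1.308e+00] F [-0.1  0.2 -1.8] op 0.148
[[-0.994 -0.001  0.108]
 [-0.108  0.001 -0.994]
 [ 0.001 -1.    -0.001]]
cur az -83.8 -> -83.8 TURN [0.0009 0.0006 0.0008] SHIFT [-0.0004  0.0286 -0.0004]
226 [117, 117, 116, 114, 112, 110, 107, 102, 114, 111, 120, 131, 134, 138] [137, 128, 113, 104, 112, 105, 102, 109, 109, 110, 106, 107, 107, 107, 107, 109]
230 [114, 115, 113, 116, 118, 121, 112, 105, 108, 113, 120, 127, 129, 130] [129, 125, 123, 116, 111, 100, 105, 107, 109, 107, 108, 110, 110, 107, 106, 105]
234 [106, 110, 112, 110, 110, 114, 115, 106, 109, 114, 116, 121, 126, 133] [131, 127, 122, 114, 109, 98, 108, 111, 115, 115, 113, 111, 109, 110, 112, 112]
238 [111, 111, 111, 108, 107, 107, 109, 105, 110, 115, 120, 123, 124, 128] [125, 124, 120, 115, 111, 100, 111, 115, 116, 116, 116, 117, 118, 121, 119, 122]
242 [110, 112, 112, 113, 113, 113, 113, 105, 109, 118, 123, 124, 126, 130] [129, 125, 120, 111, 106, 100, 117, 120, 118, 119, 119, 118, 121, 122, 122, 126]
246 [106, 105, 104, 106, 108, 106, 105, 131, 81, 91, 119, 127, 130, 134] [124, 121, 117, 110, 107, 119, 125, 124, 129, 130, 132, 132, 131, 130, 127, 129]
261 [52, 55, 53, 54, 54, 49, 51, 57, 55, 53, 56, 48, 45, 47] [41, 53, 59, 64, 64, 50, 68, 75, 95, 131, 137, 137, 139, 139, 137, 137]
262 [56, 53, 53, 54, 56, 49, 42, 53, 53, 55, 54, 52, 50, 45] [53, 59, 60, 63, 57, 39, 75, 81, 117, 138, 140, 141, 143, 142, 140, 141]
263 [55, 55, 54, 55, 55, 54, 41, 51, 56, 56, 53, 54, 54, 49] [60, 63, 63, 62, 43, 52, 78, 80, 101, 134, 143, 142, 142, 142, 142, 141]
```

Shell outline now centres at ≈290.0 against the ideal ≈289.9. Lowering over the lugs.

Request:
jog_arm:
  deltas:
    - [[0,0,0],[0,0.006,0],0]
    - [[0,0,0],[0,0.011,0],0]
    - [[0,0,0],[0,0.015,0],0]
    - [[0,0,0],[0,0.018,0],0]
    - [[0,0,0],[0,0.021,0],0]
    - [[0,0,0],[0,0.021,0],0]

```text
time: 36.58
eef_pos: [0.4525, 0.0319, 0.116]
tcp_rot: [-0.039, 0.706, -0.706, 0.038]
contact_force: [-0.1, 0.2, -2.5]
opening: 0.144
```

```bash
python3 - <<'E'
from h import *
go(.453,.0324,.109,-83.85,False)
E
```

```text
t 36.58 tcp [0.4525 0.0319 0.116 ] q [-0.154 -0.079  2.199  0.     1.023  1.308] F [-0.1  0.2 -2.5] op 0.144
[[-0.994 -0.001  0.108]
 [-0.108  0.001 -0.994]
 [ 0.001 -1.    -0.001]]
cur az -83.8 -> -83.8 TURN [0.0007 0.0008 0.0014] SHIFT [-0.0006  0.007  -0.0005]
```

Passing freely. The last 7 mm next.

Request:
jog_arm:
  deltas:
    - [[0,0,0],[0,0.003,0],0]
    - [[0,0,0],[0,0.006,0],0]
    - [[0,0,0],[0,0.0065,0],0]
    - [[0,0,0],[0,0.0065,0],0]

```text
time: 36.92
eef_pos: [0.4523, 0.0318, 0.1092]
tcp_rot: [-0.039, 0.706, -0.706, 0.038]
contact_force: [0.5, -0.1, -2.4]
opening: 0.144
```

```bash
python3 - <<'E'
from h import *
go(.4525,.0301,.109,-143.85,False)
d=ctrl.read_camera('side');cv2.imwrite('pics/s27.png',cv2.resize(d['pixels'][180:280,240:340],None,fx=6,fy=6,interpolation=cv2.INTER_CUBIC))
E
```

```text
t 36.92 tcp [0.4523 0.0318 0.1092] q [-0.154 -0.068  2.203  0.     1.008  1.308] F [ 0.5 -0.1 -2.4] op 0.144
[[-0.994 -0.002  0.108]
 [-0.108  0.    -0.994]
 [ 0.002 -1.    -0.001]]
cur az -83.8 -> -143.8 TURN [-4.0000e-04  1.0481e+00  2.1000e-03] SHIFT [-0.      0.0002  0.0017]
```

View pics/s27.png

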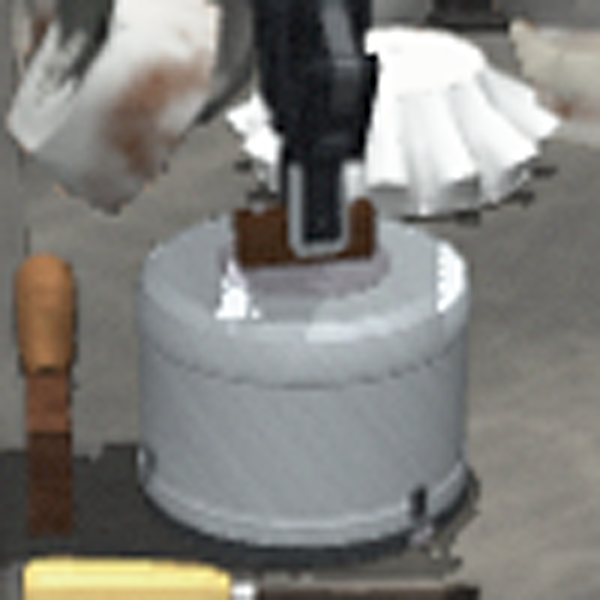

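Shell is home, with its dark rib (418,500) directly above the dish's bright rib (422,530). Twisting.

Request:
jog_arm:
  deltas:
    - [[0,0.1,0],[0,0,0],0]
    - [[0,0.22,0],[0,0,0],0]
    - [[0,0.34,0],[0,0,0.0005],0]
    - [[0,0.46,0],[0,0,0.001],0]
    - [[0,0.58,0],[0,0,0.001],0]
    - [[0,0.7,0],[0,0,0.0015],0]
    - [[0,0.82,0],[0,0,0.0015],0]
    - [[0,0.94,0],[0,0,0.0015],0]
    - [[0,0.98,0],[0,0,0.0015],0]
    - [[0,0.98,0],[0,0,0.0015],0]

```text
time: 37.8
eef_pos: [0.4523, 0.0299, 0.1095]
tcp_rot: [-0.298, -0.64, 0.642, 0.299]
contact_force: [-0.4, -2.3, -1.6]
opening: 0.144
```

```bash
python3 - <<'E'
from h import *
s=ctrl.get_state(); print(s['wrist_torque'])
go(.4525,.0301,.109,-143.85,False)
E
```

```text
[-0.47275503  0.24183634  0.03049111]
t 37.8 tcp [0.4523 0.0299 0.1095] q [-1.580e-01 -6.800e-02  2.203e+00 -1.000e-03  1.009e+00  2.285e+00] F [-0.4 -2.3 -1.6] op 0.144
[[-0.644 -0.003 -0.765]
 [ 0.765 -0.001 -0.644]
 [ 0.001 -1.     0.003]]
cur az -139.9 -> -143.8 TURN [-0.0026  0.0682  0.001 ] SHIFT [ 0.      0.0005 -0.0003]
```

Request:
jog_arm:
  deltas:
    - [[0,0.04,0],[0,0,0],0]
    - [[0,0.08,0],[0,0,0],0]
    - [[0,0.12,0],[0,0,0],0]
    - [[0,0.12,0],[0,0,0],0]

```text
time: 38.13
eef_pos: [0.4514, 0.0296, 0.1093]
tcp_rot: [-0.334, -0.621, 0.624, 0.337]
contact_force: [-2.6, -1.7, -2.5]
opening: 0.145
```

```bash
python3 - <<'E'
from h import *
s=ctrl.get_state(); print(s['wrist_torque'])
go(.4525,.0301,.109,-143.85,False)
d=ctrl.read_camera('side');cv2.imwrite('pics/s28.png',cv2.resize(d['pixels'][180:280,240:340],None,fx=6,fy=6,interpolation=cv2.INTER_CUBIC))
E
```

```text
[-0.47686813  0.46889543  0.26732872]
t 38.13 tcp [0.4514 0.0296 0.1093] q [-0.158 -0.068  2.204 -0.003  1.011  2.404] F [-2.6 -1.7 -2.5] op 0.145
[[-0.549 -0.005 -0.836]
 [ 0.836 -0.002 -0.549]
 [ 0.001 -1.     0.005]]
cur az -146.7 -> -143.8 TURN [-0.0054 -0.0498  0.0015] SHIFT [-0.0002  0.0003 -0.0012]
```

View pics/s28.png

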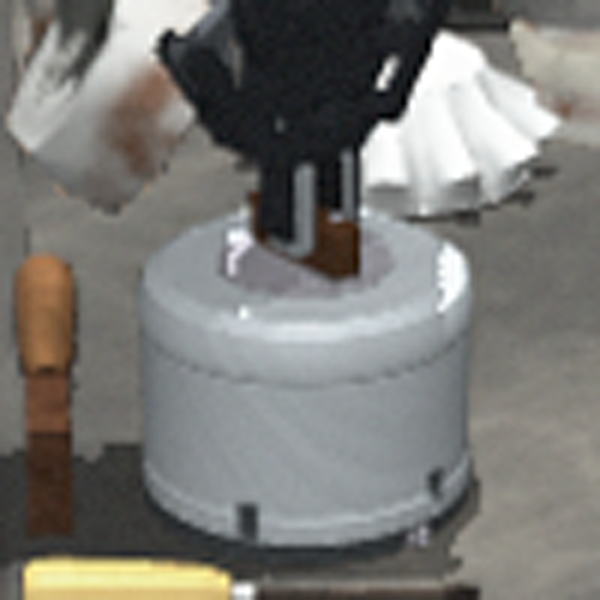

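Wrist torque rose to 0.27 N·m about z: at the stop. Ribs on the skirt moved round to (247,520) and (435,482). Releasing and backing off to check.

Request:
jog_arm:
  deltas:
    - [[0,-0.015,0],[0,0.0008,0],0]
    - [[0,-0.015,0],[0,0.0008,0],0.5]
    - [[0,-0.015,0],[0,0,0],0.6]
    - [[0,-0.015,0],[0,0,0],0.6]
    - [[0,0,0],[0,-0.04,0],0.6]
    - [[0,0,0],[0,-0.08,0],0.6]
    - [[0,0,0],[0,-0.1,0],0.6]
    - [[0,0,0],[0,-0.1,0],0.6]

```text
time: 38.85
eef_pos: [0.4561, 0.0296, 0.2163]
tcp_rot: [0.339, 0.623, -0.622, -0.332]
contact_force: [0.8, 0.8, 0.1]
opening: 0.599
```

```bash
python3 - <<'E'
from h import *
go(.48,-.25,.24)
E
```

```text
t 38.85 tcp [0.4561 0.0296 0.2163] q [-1.570e-01 -2.050e-01  2.112e+00 -1.000e-03  1.225e+00  2.403e+00] F [0.8 0.8 0.1] op 0.599
[[-0.549  0.009 -0.835]
 [ 0.836 -0.003 -0.549]
 [-0.007 -1.    -0.006]]
cur az -146.7 -> -146.7 TURN [ 0.0059 -0.     -0.0072] SHIFT [-0.2469 -0.0227  0.1335]
```

Request:
jog_arm:
  deltas:
    - [[0,0,0],[-0.035,-0.02,0.018],0.6]
    - [[0,0,0],[-0.07,-0.02,0.037],0.6]
    - [[0,0,0],[-0.105,-0.02,0.056],0.6]
    - [[0,0,0],[-0.14,-0.02,0.075],0.6]
    - [[0,0,0],[-0.175,-0.02,0.094],0.6]
    - [[0,0,0],[-0.21,-0.02,0.113],0.6]
    - [[0,0,0],[-0.247,-0.02,0.133],0.6]
    - [[0,0,0],[-0.247,-0.02,0.133],0.6]

```text
time: 39.52
eef_pos: [0.4805, -0.2561, 0.2368]
tcp_rot: [-0.341, -0.621, 0.622, 0.333]
contact_force: [-0.2, 0.2, -0.4]
opening: 0.597
```

```bash
python3 - <<'E'
from h import *
st()
d=cam('top');cv2.imwrite('pics/t29.png',cv2.resize(d['pixels'][245:345,225:325],None,fx=6,fy=6,interpolation=cv2.INTER_CUBIC))
b=(235,250,310,330); print('LS',shelltop(d,b,.1),barline(d,b,.124)); P=pts(d)
q=P[box(d,b)]; print('top z', np.median(q[(q[:,2]>.085)&(q[:,2]<.115)][:,2]), q[:,2].max())
e=cam('side');cv2.imwrite('pics/s29.png',cv2.resize(e['pixels'][180:440,220:480],None,fx=2.3,fy=2.3))
E
```

```text
t 39.52 tcp [ 0.4805 -0.2561  0.2368] q [-0.677 -0.013  1.899  0.002  1.244  1.888] F [-0.2  0.2 -0.4] op 0.597
[[-0.545  0.01  -0.839]
 [ 0.839 -0.006 -0.545]
 [-0.01  -1.    -0.005]]
LS (array([0.45146128, 0.0347684 ]), np.float64(0.062367831268677607), np.float64(0.0004982240023903572)) (array([0.45125125, 0.03460286]), np.float64(124.20792737654982), array([12.9, 53.1]), np.int64(173))
top z 0.09940691927412448 1.2549114729869395
```

View pics/t29.png

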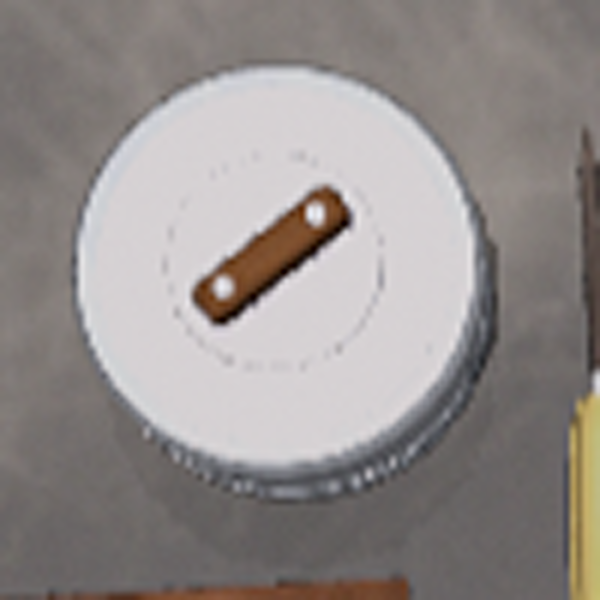

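View pics/s29.png

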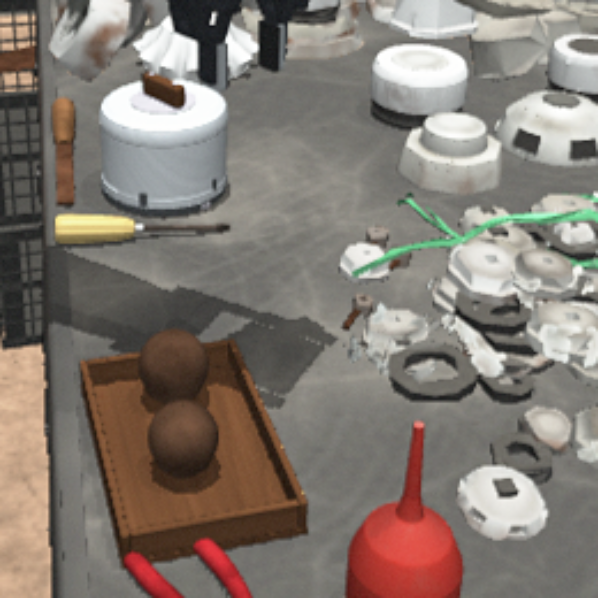

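Last checks:
- **Large shell:** top at 99.4 mm (home is 100). The centre is 2.6 mm from the dish's earlier centre, and the bar is at 124.2° against the lug line at 126.2°.
- **Knobs and screwdriver:** both knobs are in the tray at (173,367) and (183,438), and the screwdriver has not moved.
- **Robot:** touching nothing.

Handing in.

```bash
python3 - <<'E'
from h import *
print(ctrl.sign_off())
E
```

```text
the job is handed in; nothing more can be done
None
```

The nest is packed and standing upright, and I handed the job in after about 40 s of robot time. It gave no verdict.

I moved both knobs to the tray and stood the tin in the medium dish. Then I closed and twisted the medium shell, lifted that canister into the large dish, and closed and twisted the large shell over it. The large shell was knocked aside during the run, so I measured it again before gripping it.

| Last check | Measured | Allowed |
|---|---|---|
| Tin off the medium dish's centre | under 1 mm | 8 mm |
| Medium bar against the dish's rib | about 1–2° | 10° |
| Medium canister off the large dish's centre (before the large shell went on) | 2.4 mm | 8 mm |
| Large shell top height | 99.4 mm (home is 100) | within 5 mm |
| Large shell off the large dish's centre (measured earlier) | 2.6 mm | 6 mm |
| Large bar against the lug line (measured earlier) | 2° | 10° |

Both knobs stand in the tray, the screwdriver has not visibly moved, and the gripper was clear of everything.

Two checks did not agree cleanly:
- **Medium twist:** there was little torque at the stop, and the tool turned 65° instead of 60°. The dish turned along by about 5°, so I confirmed the lock by comparing its rib with the bar.
- **Large shell alignment:** the side camera and the arm's own position readings differed by 1–2 mm. I settled it by comparing the shell's skirt with the dish's foot in the same picture.

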